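# Move the spice row from the wire rack to the oak rack in the same order

## Robot

A 6-joint arm with a two-finger parallel gripper is mounted at the origin on a cart in front of the work surface, level with it; the furniture and walls round the work are solid. World frame = base frame: x ahead of the robot, y to its left, z up, the work surface at z = 0. Lengths are in m, angles in rad, forces in N, time in s.
With the tool pointing down it reaches from about 0.325 to 0.775 m from the base axis. Payload 9.3 kg.
Tool frame: the origin (TCP) lies at the very end of the fingers, on their centre line; the grasp point (between the pads) lies 19 mm behind it; z points along the fingers, y is the line along which they close (so a half turn about z gives the same grasp; the last joint's range is limited). The gripper opens to 85 mm and grips with 20 to 120 N. Pads are 22 mm wide; open, the fingers measure 114 mm over their backs; the gripper's body (76 mm by 85 mm) begins 54 mm behind the grasp point. The pads swing forward as they close: fully open they stand 13 mm farther back than shut.
Start: joints at [-1.347, 0.259, 0.021, 1.334, 0, 1.418], TCP at [0.202, -0.511, 0.205] pointing down, gripper open.
Joint ranges: [-3.04, 3.04], [-0.91, 1.82], [-1.04, 1.36], [-1.92, 1.95], [-1.52, 1.45], [-3.14, 3.14]. Speed limits (rad/s): [2.22, 2.22, 2.79, 3.14, 3.14, 3.14].

## Interface

Orientations are given as a unit quaternion [w, x, y, z].
In Python, from bench import robot gives the robot as it stands.
- The arm moves only by the tool step_arm, never from a script. Its argument "increments" is a list of rows, each an object of numbers: "hand": the closure, from 0 (fully open) to 1 (shut); "x", "y", "z": the shift along the tool's x, y, z in units of 30 mm (1.0 is 30 mm); "spin": the turn about the tool's z in units of 6 degrees (1.0 is 6 degrees). In form: [{"hand": .., "x": .., "y": .., "z": .., "spin": ..}, ...]. A call has 1 to 5 rows; each row is the pose to reach, as a shift and turn from the pose commanded when the call began, along the tool's axes at that moment; what a row does not reach only later rows make up. A row lasts 1/12 s, in which the tool goes at most 41.7 mm and 7.16 degrees, less where a joint would pass 70% of its speed; a pose out of reach is approached as far as the arm can. A call with a gripper value outside its range is refused whole. The fingers move at their own pace and stop on an object; the grip force is fixed at half the most. Time passes only in rows, so rows that repeat a pose let the fingers close. It gives the time, the measured TCP pose, the force, the opening and the grip force at its end, in the units of the state.
- robot.observe(): the state, without advancing time (a new reading comes with each control period).
- robot.capture(name): name is "scene" or "top"; returns a dict with "pixels" (400x640x3 uint8, red, green, blue), "z_map" (400x640 float32, m along the optical axis (not along the pixel's ray), 0 where there is no reading), "fx", "fy", "cx", "cy" (pixels), "k1" (the pictures are not rectified: a ray, as slopes to the right and down, at radius r is drawn at 1 + k1 r^2 times it, then the intrinsics apply), "R" (3x3) and "t" (3): a world point X has camera coordinates R X + t. Camera axes: x right, y down, z forward; pixel columns grow to the right and rows downward; lengths in m; the calibration is good to about 2 mm. A picture is of the moment at which its call begins.
- robot.job_done(): hands the job in; it is judged then, once.
The state is a dict: "t": time; "joint_pos": joint angles; "qd": joint speeds; "tau": joint torques, N m; "tcp_pos": TCP position; "tool_rot": TCP orientation; "force": force on the tool from outside, world axes, zero at the start; "moment": the same for the moment, N m; "opening": finger opening in m; "gripper_force": force on a finger pad.
Only numpy, scipy, OpenCV 4.12 (cv2) and the standard library are available. Lean on these libraries where they do the work, as an engineer would, in place of code of your own. Each camera call takes 0.05 s, during which the arm holds its last target. There are 200 camera calls.

## Task

The wire spice rack is wanted for washing: move its four spice jars straight across, one at a time, into the four compartments of the empty wooden rack, keeping the row in the same order from left to right as you face the worktop. Lower each jar upright onto the compartment floor rather than dropping it, never park a jar on the worktop on the way, and leave the garlic, the onion and the pepper mill alone.

Things in the scene. Friction and masses are not known exactly. Their poses are not given: they have to be found in the camera images.
- jar_0: Spice jar, clear with a yellow screw cap, 42 x 42 mm, 96 mm tall, about 0.11 kg; label: white, over beige contents; pale orange disc on the cap. Origin: centre of its underside; z up. The cap is 41 mm across, from 76 to 96 mm up; grip there or just below, at any yaw. Starts upright in one of the wire rack's cells. All four have one shape; what matters is the place in the row.
- jar_1: Spice jar, clear with a yellow screw cap, 42 x 42 mm, 96 mm tall, about 0.11 kg; label: blue, over grey contents; dark blue disc on the cap. Origin: centre of its underside; z up. The cap is 41 mm across, from 76 to 96 mm up; grip there or just below, at any yaw. Starts upright in one of the wire rack's cells. All four have one shape; what matters is the place in the row.
- jar_2: Spice jar, clear with a yellow screw cap, 42 x 42 mm, 96 mm tall, about 0.11 kg; label: red and white, over reddish contents; white disc on the cap. Origin: centre of its underside; z up. The cap is 41 mm across, from 76 to 96 mm up; grip there or just below, at any yaw. Starts upright in one of the wire rack's cells. All four have one shape; what matters is the place in the row.
- jar_3: Spice jar, clear with a yellow screw cap, 42 x 42 mm, 96 mm tall, about 0.11 kg; label: green; green disc on the cap. Origin: centre of its underside; z up. The cap is 41 mm across, from 76 to 96 mm up; grip there or just below, at any yaw. Starts upright in one of the wire rack's cells. All four have one shape; what matters is the place in the row.
- wire_rack: Bright steel wire rack, 246 x 65 mm, fixed, to the robot's left or right. Origin: centre of its underside; x away from the robot (yaw 0.05 to 0.45), +y left. Four open cells in a row along y, 55 x 56 mm clear, centres at x 0, y +0.09, +0.03, -0.03, -0.09 m (first to fourth from the left). Jars stand 12 mm above the worktop; wire rim 45 mm high, loop at each end 64 mm high.
- oak_rack: Empty pale wooden rack, 246 x 66 mm, fixed, on the other side. Origin: centre of its underside; x away from the robot (yaw 0.05 to 0.45), +y left. Four open compartments in a row along y, 54 x 54 mm clear, centres at x 0, y +0.09, +0.03, -0.03, -0.09 m (first to fourth from the left), floor 10 mm above the worktop. Long walls 38 mm high, partitions 34 mm, rounded ends 67 mm.
- garlic: A garlic bulb, about 52 mm, on the worktop in front of the racks. Origin: its underside. Leave it alone.
- onion: A brown onion, 79 mm wide and 85 mm tall, on the worktop in front of the racks. Origin: its underside. Leave it alone.
- pepper_mill: A dark wooden pepper mill, 58 mm wide and 170 mm tall, on the worktop behind the right-hand rack. Origin: centre of its underside. Leave it alone. (Close behind the left-hand rack a tall cabinet rises to the ceiling: keep arm and gripper clear of it.)
Mind the look-alikes: they are no part of the job. Leave any purple or turquoise look-alike of the jar_2 alone. Leave any pink look-alike of the jar_1 alone.

How it is judged:
At the end, for the whole second after the job is handed in: Each compartment of the wooden rack holds one jar, in the order they had in the wire rack (watched at every placing): centre within 12 mm of the compartment's centre each way, base on the floor (within 6 mm), upright within 7 degrees and at rest (((x of jar_0 in the frame of oak_rack between -0.012 and 0.012 m and y of jar_0 in the frame of oak_rack between 0.078 and 0.102 m and z of jar_0 in the frame of oak_rack between 0.004 and 0.016 m) or (x of jar_1 in the frame of oak_rack between -0.012 and 0.012 m and y of jar_1 in the frame of oak_rack between 0.078 and 0.102 m and z of jar_1 in the frame of oak_rack between 0.004 and 0.016 m) or (x of jar_2 in the frame of oak_rack between -0.012 and 0.012 m and y of jar_2 in the frame of oak_rack between 0.078 and 0.102 m and z of jar_2 in the frame of oak_rack between 0.004 and 0.016 m) or (x of jar_3 in the frame of oak_rack between -0.012 and 0.012 m and y of jar_3 in the frame of oak_rack between 0.078 and 0.102 m and z of jar_3 in the frame of oak_rack between 0.004 and 0.016 m)) and ((x of jar_0 in the frame of oak_rack between -0.012 and 0.012 m and y of jar_0 in the frame of oak_rack between 0.018 and 0.042 m and z of jar_0 in the frame of oak_rack between 0.004 and 0.016 m) or (x of jar_1 in the frame of oak_rack between -0.012 and 0.012 m and y of jar_1 in the frame of oak_rack between 0.018 and 0.042 m and z of jar_1 in the frame of oak_rack between 0.004 and 0.016 m) or (x of jar_2 in the frame of oak_rack between -0.012 and 0.012 m and y of jar_2 in the frame of oak_rack between 0.018 and 0.042 m and z of jar_2 in the frame of oak_rack between 0.004 and 0.016 m) or (x of jar_3 in the frame of oak_rack between -0.012 and 0.012 m and y of jar_3 in the frame of oak_rack between 0.018 and 0.042 m and z of jar_3 in the frame of oak_rack between 0.004 and 0.016 m)) and ((x of jar_0 in the frame of oak_rack between -0.012 and 0.012 m and y of jar_0 in the frame of oak_rack between -0.042 and -0.018 m and z of jar_0 in the frame of oak_rack between 0.004 and 0.016 m) or (x of jar_1 in the frame of oak_rack between -0.012 and 0.012 m and y of jar_1 in the frame of oak_rack between -0.042 and -0.018 m and z of jar_1 in the frame of oak_rack between 0.004 and 0.016 m) or (x of jar_2 in the frame of oak_rack between -0.012 and 0.012 m and y of jar_2 in the frame of oak_rack between -0.042 and -0.018 m and z of jar_2 in the frame of oak_rack between 0.004 and 0.016 m) or (x of jar_3 in the frame of oak_rack between -0.012 and 0.012 m and y of jar_3 in the frame of oak_rack between -0.042 and -0.018 m and z of jar_3 in the frame of oak_rack between 0.004 and 0.016 m)) and ((x of jar_0 in the frame of oak_rack between -0.012 and 0.012 m and y of jar_0 in the frame of oak_rack between -0.102 and -0.078 m and z of jar_0 in the frame of oak_rack between 0.004 and 0.016 m) or (x of jar_1 in the frame of oak_rack between -0.012 and 0.012 m and y of jar_1 in the frame of oak_rack between -0.102 and -0.078 m and z of jar_1 in the frame of oak_rack between 0.004 and 0.016 m) or (x of jar_2 in the frame of oak_rack between -0.012 and 0.012 m and y of jar_2 in the frame of oak_rack between -0.102 and -0.078 m and z of jar_2 in the frame of oak_rack between 0.004 and 0.016 m) or (x of jar_3 in the frame of oak_rack between -0.012 and 0.012 m and y of jar_3 in the frame of oak_rack between -0.102 and -0.078 m and z of jar_3 in the frame of oak_rack between 0.004 and 0.016 m)) and angle between each of jar_0, jar_1, jar_2, jar_3's own z axis and vertical below 0.12 rad and linear speed of each of jar_0, jar_1, jar_2, jar_3 below 0.02 m/s); the robot touches nothing.
It fails at once if the order is broken: a jar stands in a compartment of the wooden rack whose opposite number in the wire rack (same count from the left) still holds its own jar ((((x of jar_0 in the frame of oak_rack between -0.015 and 0.015 m and y of jar_0 in the frame of oak_rack between 0.075 and 0.105 m and z of jar_0 in the frame of oak_rack between 0.004 and 0.018 m) or (x of jar_1 in the frame of oak_rack between -0.015 and 0.015 m and y of jar_1 in the frame of oak_rack between 0.075 and 0.105 m and z of jar_1 in the frame of oak_rack between 0.004 and 0.018 m) or (x of jar_2 in the frame of oak_rack between -0.015 and 0.015 m and y of jar_2 in the frame of oak_rack between 0.075 and 0.105 m and z of jar_2 in the frame of oak_rack between 0.004 and 0.018 m) or (x of jar_3 in the frame of oak_rack between -0.015 and 0.015 m and y of jar_3 in the frame of oak_rack between 0.075 and 0.105 m and z of jar_3 in the frame of oak_rack between 0.004 and 0.018 m)) and ((x of jar_0 in the frame of wire_rack between -0.015 and 0.015 m and y of jar_0 in the frame of wire_rack between 0.075 and 0.105 m and z of jar_0 in the frame of wire_rack between 0.004 and 0.02 m) or (x of jar_1 in the frame of wire_rack between -0.015 and 0.015 m and y of jar_1 in the frame of wire_rack between 0.075 and 0.105 m and z of jar_1 in the frame of wire_rack between 0.004 and 0.02 m) or (x of jar_2 in the frame of wire_rack between -0.015 and 0.015 m and y of jar_2 in the frame of wire_rack between 0.075 and 0.105 m and z of jar_2 in the frame of wire_rack between 0.004 and 0.02 m) or (x of jar_3 in the frame of wire_rack between -0.015 and 0.015 m and y of jar_3 in the frame of wire_rack between 0.075 and 0.105 m and z of jar_3 in the frame of wire_rack between 0.004 and 0.02 m))) or (((x of jar_0 in the frame of oak_rack between -0.015 and 0.015 m and y of jar_0 in the frame of oak_rack between 0.015 and 0.045 m and z of jar_0 in the frame of oak_rack between 0.004 and 0.018 m) or (x of jar_1 in the frame of oak_rack between -0.015 and 0.015 m and y of jar_1 in the frame of oak_rack between 0.015 and 0.045 m and z of jar_1 in the frame of oak_rack between 0.004 and 0.018 m) or (x of jar_2 in the frame of oak_rack between -0.015 and 0.015 m and y of jar_2 in the frame of oak_rack between 0.015 and 0.045 m and z of jar_2 in the frame of oak_rack between 0.004 and 0.018 m) or (x of jar_3 in the frame of oak_rack between -0.015 and 0.015 m and y of jar_3 in the frame of oak_rack between 0.015 and 0.045 m and z of jar_3 in the frame of oak_rack between 0.004 and 0.018 m)) and ((x of jar_0 in the frame of wire_rack between -0.015 and 0.015 m and y of jar_0 in the frame of wire_rack between 0.015 and 0.045 m and z of jar_0 in the frame of wire_rack between 0.004 and 0.02 m) or (x of jar_1 in the frame of wire_rack between -0.015 and 0.015 m and y of jar_1 in the frame of wire_rack between 0.015 and 0.045 m and z of jar_1 in the frame of wire_rack between 0.004 and 0.02 m) or (x of jar_2 in the frame of wire_rack between -0.015 and 0.015 m and y of jar_2 in the frame of wire_rack between 0.015 and 0.045 m and z of jar_2 in the frame of wire_rack between 0.004 and 0.02 m) or (x of jar_3 in the frame of wire_rack between -0.015 and 0.015 m and y of jar_3 in the frame of wire_rack between 0.015 and 0.045 m and z of jar_3 in the frame of wire_rack between 0.004 and 0.02 m))) or (((x of jar_0 in the frame of oak_rack between -0.015 and 0.015 m and y of jar_0 in the frame of oak_rack between -0.045 and -0.015 m and z of jar_0 in the frame of oak_rack between 0.004 and 0.018 m) or (x of jar_1 in the frame of oak_rack between -0.015 and 0.015 m and y of jar_1 in the frame of oak_rack between -0.045 and -0.015 m and z of jar_1 in the frame of oak_rack between 0.004 and 0.018 m) or (x of jar_2 in the frame of oak_rack between -0.015 and 0.015 m and y of jar_2 in the frame of oak_rack between -0.045 and -0.015 m and z of jar_2 in the frame of oak_rack between 0.004 and 0.018 m) or (x of jar_3 in the frame of oak_rack between -0.015 and 0.015 m and y of jar_3 in the frame of oak_rack between -0.045 and -0.015 m and z of jar_3 in the frame of oak_rack between 0.004 and 0.018 m)) and ((x of jar_0 in the frame of wire_rack between -0.015 and 0.015 m and y of jar_0 in the frame of wire_rack between -0.045 and -0.015 m and z of jar_0 in the frame of wire_rack between 0.004 and 0.02 m) or (x of jar_1 in the frame of wire_rack between -0.015 and 0.015 m and y of jar_1 in the frame of wire_rack between -0.045 and -0.015 m and z of jar_1 in the frame of wire_rack between 0.004 and 0.02 m) or (x of jar_2 in the frame of wire_rack between -0.015 and 0.015 m and y of jar_2 in the frame of wire_rack between -0.045 and -0.015 m and z of jar_2 in the frame of wire_rack between 0.004 and 0.02 m) or (x of jar_3 in the frame of wire_rack between -0.015 and 0.015 m and y of jar_3 in the frame of wire_rack between -0.045 and -0.015 m and z of jar_3 in the frame of wire_rack between 0.004 and 0.02 m))) or (((x of jar_0 in the frame of oak_rack between -0.015 and 0.015 m and y of jar_0 in the frame of oak_rack between -0.105 and -0.075 m and z of jar_0 in the frame of oak_rack between 0.004 and 0.018 m) or (x of jar_1 in the frame of oak_rack between -0.015 and 0.015 m and y of jar_1 in the frame of oak_rack between -0.105 and -0.075 m and z of jar_1 in the frame of oak_rack between 0.004 and 0.018 m) or (x of jar_2 in the frame of oak_rack between -0.015 and 0.015 m and y of jar_2 in the frame of oak_rack between -0.105 and -0.075 m and z of jar_2 in the frame of oak_rack between 0.004 and 0.018 m) or (x of jar_3 in the frame of oak_rack between -0.015 and 0.015 m and y of jar_3 in the frame of oak_rack between -0.105 and -0.075 m and z of jar_3 in the frame of oak_rack between 0.004 and 0.018 m)) and ((x of jar_0 in the frame of wire_rack between -0.015 and 0.015 m and y of jar_0 in the frame of wire_rack between -0.105 and -0.075 m and z of jar_0 in the frame of wire_rack between 0.004 and 0.02 m) or (x of jar_1 in the frame of wire_rack between -0.015 and 0.015 m and y of jar_1 in the frame of wire_rack between -0.105 and -0.075 m and z of jar_1 in the frame of wire_rack between 0.004 and 0.02 m) or (x of jar_2 in the frame of wire_rack between -0.015 and 0.015 m and y of jar_2 in the frame of wire_rack between -0.105 and -0.075 m and z of jar_2 in the frame of wire_rack between 0.004 and 0.02 m) or (x of jar_3 in the frame of wire_rack between -0.015 and 0.015 m and y of jar_3 in the frame of wire_rack between -0.105 and -0.075 m and z of jar_3 in the frame of wire_rack between 0.004 and 0.02 m)))).
It fails at once if a jar is put down on the worktop instead of in a rack (height (world z) of any of jar_0, jar_1, jar_2, jar_3 below 0.005 m).
It fails at once if a jar is tipped over (more than 40 degrees) (angle between any of jar_0, jar_1, jar_2, jar_3's own z axis and vertical above 0.7 rad).
It fails at once if a jar falls freely, faster than 0.6 m/s (a drop of about 2 cm) ((linear speed of jar_0 above 0.6 m/s and contact force between jar_0 and the fingers below 0.05 N) or (linear speed of jar_1 above 0.6 m/s and contact force between jar_1 and the fingers below 0.05 N) or (linear speed of jar_2 above 0.6 m/s and contact force between jar_2 and the fingers below 0.05 N) or (linear speed of jar_3 above 0.6 m/s and contact force between jar_3 and the fingers below 0.05 N)).
It fails at once if the garlic, the onion or the pepper mill is moved more than 3 cm (distance of any of garlic, onion, pepper_mill from where it was at the start of the episode above 0.03 m).
It also fails if it takes over 109 s, if anything falls off the work surface, if the arm or the gripper's body presses on something with over 40 N, if the wrist force passes 120 N, or if a joint passes its speed limit or range.

## Working session

There is one attempt and no reset: what is moved stays moved. The work goes in short steps, Python scripts to look and compute and a tool call to move; the robot and the scene stay as the last step left them, time stands still between calls to the robot, and variables do not carry over. Pictures are saved under pics/ and viewed, at most 14 in all, crops included, and the job is handed in when it is done.

Besides the shell and the picture viewer there is one more tool, called after ">>>" as name(argument=value, ...), one argument or row to a line, values as JSON. step_arm: Moves the arm, as the interface text tells. Its arguments: {"type":"object","properties":{"increments":{"type":"array","items":{"type":"object","properties":{"hand":{"type":"number"},"x":{"type":"number"},"y":{"type":"number"},"z":{"type":"number"},"spin":{"type":"number"}}}}},"required":["increments"]}

```bash
mkdir -p pics; cat > h.py <<'E'
import numpy as np, cv2
from bench import robot
def world(c,u,v,z=None):
    "pixel -> world by the z_map, or by the ray onto plane z"
    K=np.array([[c['fx'],0,c['cx']],[0,c['fy'],c['cy']],[0,0,1.]])
    p=cv2.undistortPoints(np.array([[[u,v]]],float),K,np.array([c['k1'],0,0,0.]))[0,0]
    R=np.array(c['R']);t=np.array(c['t']);d=R.T@np.array([p[0],p[1],1]);o=-R.T@t
    s=(z-o[2])/d[2] if z is not None else c['z_map'][int(round(v)),int(round(u))]
    return o+s*d
def cloud(c):
    K=np.array([[c['fx'],0,c['cx']],[0,c['fy'],c['cy']],[0,0,1.]])
    v,u=np.mgrid[:400,:640]
    p=cv2.undistortPoints(np.stack([u,v],-1).reshape(-1,1,2).astype(float),K,np.array([c['k1'],0,0,0.]))[:,0]
    z=c['z_map'].reshape(-1,1)
    X=(np.hstack([p*z,z])-np.array(c['t']))@np.array(c['R'])
    X[z[:,0]==0]=np.nan
    return X.reshape(400,640,3)
def save(c,n): cv2.imwrite(f'pics/{n}.png',c['pixels'][:,:,::-1])
E
python3 - <<'E'
from h import *
for n in('scene','top'):
    c=robot.capture(n);save(c,n+'0');R=np.array(c['R']);print(n,c['fx'],c['k1'],-R.T@c['t'],R[2])
print(robot.observe())
E
```

```text
scene 373.07896335050856 -0.018766221773740148 [-0.185263   -0.79556651  0.4866497 ] [ 0.67985081  0.62410041 -0.3850994 ]
top 393.38133747423797 -0.073141966001894 [ 0.50140546 -0.10855702  0.94448412] [ 0.07111066 -0.00218757 -0.99746603]
{'t': 0.1, 'joint_pos': array([-1.34663139e+00,  2.59150997e-01,  2.08431983e-02,  1.33370454e+00,
        3.51842085e-07,  1.41821446e+00]), 'qd': array([-0.00063802, -0.0003884 ,  0.00240922, -0.00103269, -0.00062578,
       -0.0020902 ]), 'tau': array([ 5.91291624e-03, -5.56690872e+01,  3.45072699e+01,  1.15905446e-02,
       -1.18188614e-04,  3.57321831e-06]), 'tcp_pos': array([ 0.20228551, -0.5111479 ,  0.20462062]), 'tool_rot': array([-6.07621429e-04,  9.82309952e-01,  1.87261282e-01, -2.15809606e-05]), 'force': array([-0.0699261 , -0.18883012, -0.61209132]), 'moment': array([ 0.04595619, -0.03253426, -0.00207972]), 'gripper_force': 0.0, 'opening': 0.08541811173399398}
```

View pics/scene0.png

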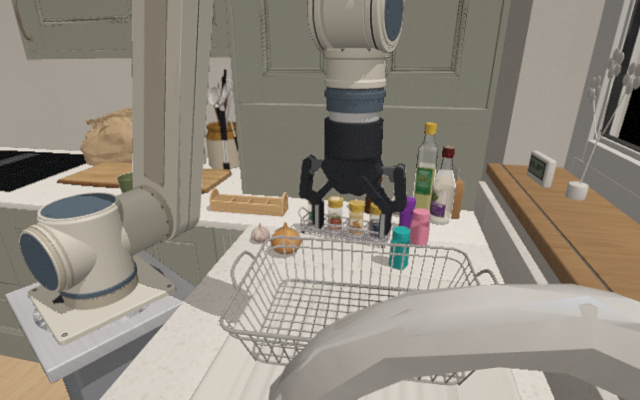

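View pics/top0.png

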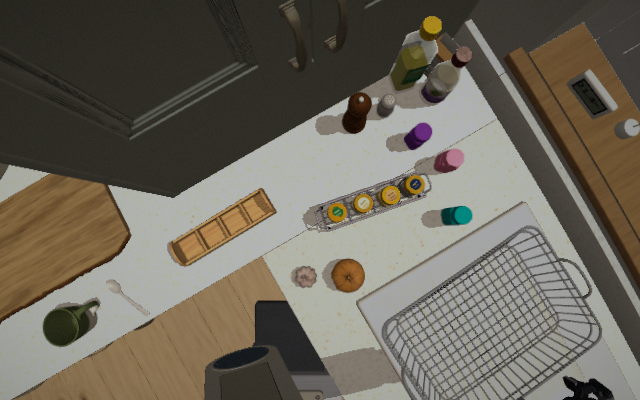

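The top view shows the wire rack's caps at green (337,212), white (363,203), pale orange (390,195) and dark blue (414,184). The oak rack's centre is at about (222,227).
Candidates that could be mistaken for the jars are purple (419,136), pink (449,160), turquoise (457,215) and the bottle cap (431,26). I choose the four yellow caps in the wire rack. Next I measure them and check with a crop.

```bash
python3 - <<'E'
from h import *
c=robot.capture('top');im=c['pixels'];X=cloud(c)
hsv=cv2.cvtColor(im,cv2.COLOR_RGB2HSV)
m=cv2.inRange(hsv,(14,110,90),(32,255,255));m[:150]=0;m[240:]=0;m[:,:318]=0;m[:,440:]=0
m=cv2.morphologyEx(m,cv2.MORPH_CLOSE,np.ones((3,3)))
P=[]
for k in cv2.findContours(m,cv2.RETR_EXTERNAL,cv2.CHAIN_APPROX_NONE)[0]:
    a=cv2.contourArea(k)
    if a<60: continue
    (u,v),r=cv2.minEnclosingCircle(k)
    # cap-top depth points near: centroid
    s=X[int(v)-14:int(v)+15,int(u)-14:int(u)+15].reshape(-1,3); s=s[(s[:,2]>.1)&(s[:,2]<.118)]
    q=(s[:,:2].min(0)+s[:,:2].max(0))/2
    print('cap',round(u,1),round(v,1),round(r,1),a,'ray',world(c,u,v,.108).round(4),'depth',q.round(4),s.mean(0).round(4),len(s))
def rect(lo,hi,u0,u1,v0,v1,n):
    s=X[v0:v1,u0:u1].reshape(-1,3);s=s[(s[:,2]>lo)&(s[:,2]<hi)]
    r=cv2.minAreaRect(s[:,:2].astype(np.float32));print(n,len(s),r,cv2.boxPoints(r).round(4).tolist())
rect(.028,.075,160,285,180,270,'oak');rect(.033,.045,160,285,180,270,'oak walls');rect(.05,.075,160,285,180,270,'oak ends')
for n,(u0,u1,v0,v1) in dict(garlic=(290,320,262,290),onion=(328,368,255,295),mill=(340,375,90,135)).items():
    s=X[v0:v1,u0:u1].reshape(-1,3);s=s[s[:,2]>.02];print(n,s.mean(0).round(3),s.max(0).round(3))
# cabinet: x of tall points
s=X[:200,:300].reshape(-1,3);s=s[s[:,2]>.15]
for y in np.arange(-.2,.4,.1):
    q=s[abs(s[:,1]-y)<.03]
    if len(q):print('cab y',y.round(2),q[:,0].min().round(3),q[:,2].min().round(3))
cv2.imwrite('pics/crop.png',np.vstack([cv2.resize(im[y:y+100,x:x+160],None,fx=4,fy=3,interpolation=2) for x,y in((150,170),(300,150))])[:,:,::-1])
E
```

```text
cap 336.6 211.8 9.8 269.0 ray [ 0.5325 -0.1442  0.108 ] depth [ 0.5324 -0.144 ] [ 0.5323 -0.1443  0.1079] 292
cap 363.1 202.9 9.5 254.5 ray [ 0.5514 -0.2006  0.108 ] depth [ 0.5514 -0.2006] [ 0.5515 -0.2003  0.1075] 288
cap 389.0 194.6 11.1 296.0 ray [ 0.5692 -0.2564  0.108 ] depth [ 0.5685 -0.2599] [ 0.569  -0.2595  0.1075] 293
cap 414.5 184.0 9.7 255.0 ray [ 0.5922 -0.3119  0.108 ] depth [ 0.5892 -0.3067] [ 0.5918 -0.3117  0.1079] 308
oak 1265 ((0.5426822900772095, 0.14138084650039673), (0.16442656517028809, 0.24678319692611694), 31.022411346435547) [[0.40860000252723694, 0.20479999482631683], [0.5357999801635742, -0.0066999997943639755], [0.6766999959945679, 0.07800000160932541], [0.5494999885559082, 0.28949999809265137]]
oak walls 756 ((0.5428035855293274, 0.14111775159835815), (0.16423988342285156, 0.24339143931865692), 30.905073165893555) [[0.4097999930381775, 0.20340000092983246], [0.5347999930381775, -0.005499999970197678], [0.6758000254631042, 0.07890000194311142], [0.5508000254631042, 0.28769999742507935]]
oak ends 277 ((0.5452870726585388, 0.14312368631362915), (0.1566265970468521, 0.2466748207807541), 31.256332397460938) [[0.41429999470710754, 0.2079000025987625], [0.5422999858856201, -0.002899999963119626], [0.6761999726295471, 0.07829999923706055], [0.5482000112533569, 0.2892000079154968]]
garlic [ 0.386 -0.075  0.034] [ 0.41  -0.051  0.052]
onion [ 0.392 -0.171  0.056] [ 0.427 -0.134  0.084]
mill [ 0.756 -0.187  0.108] [ 0.83  -0.154  0.172]
cab y -0.1 0.722 0.238
cab y 0.0 0.696 0.15
cab y 0.1 0.638 0.15
cab y 0.2 0.579 0.15
```

View pics/crop.png

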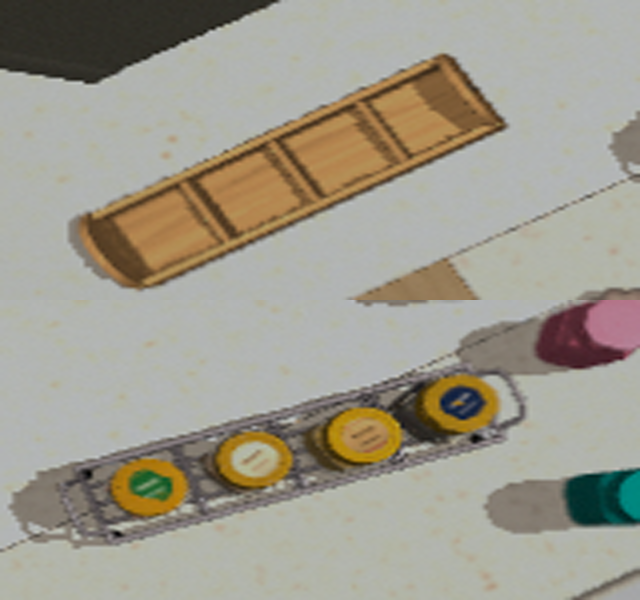

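The crop shows the row from left to right as green, white, pale orange and dark blue, and the oak rack is empty. Next I need the oak rack's pose by wood colour, plus the cabinet face.

```bash
python3 - <<'E'
from h import *
c=robot.capture('top');im=c['pixels'];X=cloud(c)
hsv=cv2.cvtColor(im,cv2.COLOR_RGB2HSV)
m=cv2.inRange(hsv,(8,70,60),(28,255,255));m[:180]=0;m[272:]=0;m[:,:160]=0;m[:,282:]=0
n,l,st,_=cv2.connectedComponentsWithStats(m);k=1+st[1:,4].argmax();print(st[k]);m=(l==k)
for lo,hi in((-.01,.1),(.03,.045),(.0,.018),(.05,.075)):
    s=X[m&(X[:,:,2]>lo)&(X[:,:,2]<hi)]
    print(lo,hi,len(s),s.mean(0).round(4),cv2.minAreaRect(s[:,:2].astype(np.float32)))
    if lo==.05: print(s.round(3)[::12])
# rays: contour rect at wall height (long sides)
k=max(cv2.findContours(m.astype(np.uint8),cv2.RETR_EXTERNAL,cv2.CHAIN_APPROX_NONE)[0],key=cv2.contourArea)[:,0]
p=np.array([world(c,u,v,.038)[:2] for u,v in k],np.float32);r=cv2.minAreaRect(p);print('ray38',r)
yaw=.34
for yw in(np.radians(31-0),.34,.45):
    print(yw)
s=X[:230,:330].reshape(-1,3);s=s[s[:,2]>.1]
for y in np.arange(-.1,.36,.04):
    q=s[abs(s[:,1]-y)<.01]
    if len(q):
        for a,b in((.1,.2),(.2,.35),(.35,.8)):
            w=q[(q[:,2]>a)&(q[:,2]<b)]
            if len(w):print('cab y',y.round(2),a,np.percentile(w[:,0],2).round(3),end='; ')
        print()
s=robot.capture('scene');cv2.imwrite('pics/sc.png',cv2.resize(s['pixels'][150:260,190:460],None,fx=2.9,fy=2.9,interpolation=2)[:,:,::-1])
E
```

```text
[ 169  188  107   79 3219]
-0.01 0.1 3199 [0.4988 0.1228 0.0209] ((0.4970453679561615, 0.12859593331813812), (0.07356373965740204, 0.2718607485294342), 30.90544891357422)
0.03 0.045 841 [0.4972 0.1221 0.036 ] ((0.5010029673576355, 0.11632449179887772), (0.06735645979642868, 0.2438124120235443), 31.341733932495117)
0.0 0.018 1895 [0.501  0.1198 0.0098] ((0.49749624729156494, 0.12847736477851868), (0.07130294293165207, 0.2683100700378418), 31.126514434814453)
0.05 0.075 181 [0.4924 0.1301 0.0602] ((0.5018956065177917, 0.11684203892946243), (0.05791855230927467, 0.24670417606830597), 30.797468185424805)
[[0.587 0.031 0.051]
 [0.577 0.027 0.061]
 [0.57  0.019 0.063]
 [0.563 0.015 0.065]
 [0.556 0.012 0.066]
 [0.55  0.006 0.064]
 [0.543 0.    0.052]
 [0.459 0.23  0.061]
 [0.453 0.225 0.062]
 [0.448 0.222 0.052]
 [0.444 0.218 0.056]
 [0.437 0.221 0.067]
 [0.433 0.215 0.068]
 [0.428 0.212 0.064]
 [0.423 0.207 0.058]
 [0.416 0.208 0.051]]
ray38 ((0.4977552592754364, 0.12002173066139221), (0.06868001818656921, 0.2572798430919647), 31.07137680053711)
0.5410520681182421
0.34
0.45
cab y -0.1 0.1 0.768; cab y -0.1 0.2 0.768; cab y -0.1 0.35 0.766; 
cab y -0.06 0.1 0.746; cab y -0.06 0.2 0.743; cab y -0.06 0.35 0.742; 
cab y -0.02 0.1 0.723; cab y -0.02 0.2 0.72; cab y -0.02 0.35 0.721; 
cab y 0.02 0.1 0.699; cab y 0.02 0.2 0.697; cab y 0.02 0.35 0.698; 
cab y 0.06 0.1 0.676; cab y 0.06 0.2 0.674; cab y 0.06 0.35 0.675; 
cab y 0.1 0.1 0.653; cab y 0.1 0.2 0.651; cab y 0.1 0.35 0.654; 
cab y 0.14 0.1 0.63; cab y 0.14 0.2 0.628; cab y 0.14 0.35 0.63; 
cab y 0.18 0.1 0.607; cab y 0.18 0.2 0.604; cab y 0.18 0.35 0.604; 
cab y 0.22 0.1 0.583; cab y 0.22 0.2 0.582; cab y 0.22 0.35 0.581;
```

View pics/sc.png

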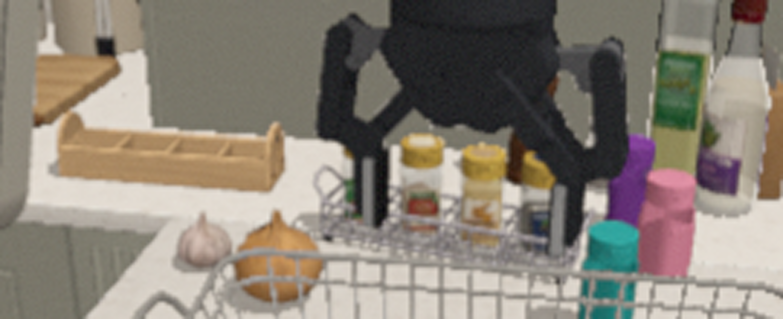

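The scene crop confirms the racks, garlic and onion, with the gripper in front. The cabinet face is about 120 mm behind the oak rack's centre line, so there is room to close across the rack. I start by spinning so that the fingers close across the row.

>>> step_arm(
  increments=[
    {"hand":0,"spin":-1},
    {"hand":0,"spin":-2},
    {"hand":0,"spin":-3},
    {"hand":0,"spin":-4},
    {"hand":0,"spin":-5},
  ],
)

```text
validation failed for argument at $.in...
```

>>> step_arm(
  increments=[
    {"hand":0,"spin":-1},
    {"hand":0,"spin":-2},
    {"hand":0,"spin":-3},
    {"hand":0,"spin":-4},
    {"hand":0,"spin":-5},
  ],
)

```text
validation failed for argument at $.in...
```

>>> step_arm(
  increments=[
    {"hand":0,"spin":-1},
    {"hand":0,"spin":-2},
    {"hand":0,"spin":-3},
    {"hand":0,"spin":-4},
    {"hand":0,"spin":-4.63},
  ],
)

```text
validation failed for argument at $.in...
```

```bash
cat > d.py <<'E'
import sys; from h import *
from scipy.spatial.transform import Rotation as Ro
# usage: d.py x y z yaw(rack) ... : shift in tool units from now
o=robot.observe();q=o['tool_rot'];R=Ro.from_quat([q[1],q[2],q[3],q[0]]).as_matrix()
print('t',round(o['t'],2),'tcp',o['tcp_pos'].round(4),'phi',np.arctan2(R[1,0],R[0,0]).round(4),'tilt',np.degrees(np.arccos(-R[2,2])).round(2),'open',round(o['opening'],4),'F',o['force'].round(1),'grip',round(o['gripper_force'],1))
a=list(map(float,sys.argv[1:]))
if a:
    g=(R.T@(np.array(a[:3])-o['tcp_pos']))/.03; dphi=a[3]+np.pi/2-np.arctan2(R[1,0],R[0,0])
    print('shift units',g.round(3),'spin units',(-np.degrees(dphi)/6).round(3),'dist mm',np.linalg.norm(g)*30)
E
python3 d.py .5323 -.1441 .205 .338
```

```text
t 0.25 tcp [ 0.2023 -0.5113  0.2049] phi 0.3768 tilt 0.04 open 0.085 F [0.8 0.6 0.4] grip 0.0
shift units [ 1.4731e+01 -7.3350e+00  2.0000e-03] spin units -14.63 dist mm 493.66730416522364
```

All fields seem to be needed in each row.

>>> step_arm(
  increments=[
    {"hand":0,"x":0,"y":0,"z":0,"spin":-1},
    {"hand":0,"x":0,"y":0,"z":0,"spin":-2},
    {"hand":0,"x":0,"y":0,"z":0,"spin":-3},
    {"hand":0,"x":0,"y":0,"z":0,"spin":-4},
    {"hand":0,"x":0,"y":0,"z":0,"spin":-5},
  ],
)

```text
t: 0.67
tcp_pos: [0.2024, -0.5114, 0.2051]
tool_rot: [-0.0, 0.899, 0.437, 0.0]
force: [0.1, -0.1, 0.1]
opening: 0.0852
gripper_force: 0.0
```

```bash
python3 d.py .5323 -.1441 .205 .338
```

```text
t 0.67 tcp [ 0.2024 -0.5114  0.2051] phi 0.9056 tilt 0.01 open 0.0852 F [ 0.1 -0.1  0.1] grip 0.0
shift units [1.642e+01 1.097e+00 5.000e-03] spin units -9.58 dist mm 493.68459776037304
```

>>> step_arm(
  increments=[
    {"hand":0,"x":0,"y":0,"z":0,"spin":-1},
    {"hand":0,"x":0,"y":0,"z":0,"spin":-2},
    {"hand":0,"x":0,"y":0,"z":0,"spin":-3},
    {"hand":0,"x":0,"y":0,"z":0,"spin":-4},
    {"hand":0,"x":0,"y":0,"z":0,"spin":-5},
  ],
)

```text
t: 1.08
tcp_pos: [0.2024, -0.5113, 0.2051]
tool_rot: [-0.0, 0.755, 0.655, 0.0]
force: [-0.2, -0.4, 0.1]
opening: 0.0852
gripper_force: 0.0
```

>>> step_arm(
  increments=[
    {"hand":0,"x":0,"y":0,"z":0,"spin":-1},
    {"hand":0,"x":0,"y":0,"z":0,"spin":-2},
    {"hand":0,"x":0,"y":0,"z":0,"spin":-3},
    {"hand":0,"x":0,"y":0,"z":0,"spin":-4},
    {"hand":0,"x":0,"y":0,"z":0,"spin":-4.63},
  ],
)

```text
t: 1.5
tcp_pos: [0.2023, -0.5113, 0.2051]
tool_rot: [-0.0, 0.576, 0.818, 0.0]
force: [-0.1, 0.3, -0.4]
opening: 0.085
gripper_force: 0.0
```

>>> step_arm(
  increments=[
    {"hand":0,"x":0.5,"y":0.9,"z":0,"spin":0},
    {"hand":0,"x":1,"y":1.9,"z":0,"spin":0},
    {"hand":0,"x":1.6,"y":2.9,"z":0,"spin":0},
    {"hand":0,"x":2.1,"y":3.9,"z":0,"spin":0},
    {"hand":0,"x":2.6,"y":4.8,"z":0,"spin":0},
  ],
)

```text
t: 1.92
tcp_pos: [0.3132, -0.3887, 0.2052]
tool_rot: [0.0, 0.578, 0.816, 0.0]
force: [0.6, -0.4, 0.5]
opening: 0.0855
gripper_force: 0.0
```

>>> step_arm(
  increments=[
    {"hand":0,"x":0.5,"y":0.9,"z":0,"spin":0},
    {"hand":0,"x":1,"y":1.9,"z":0,"spin":0},
    {"hand":0,"x":1.6,"y":2.9,"z":0,"spin":0},
    {"hand":0,"x":2.1,"y":3.9,"z":0,"spin":0},
    {"hand":0,"x":2.6,"y":4.8,"z":0,"spin":0},
  ],
)

```text
t: 2.33
tcp_pos: [0.4234, -0.2672, 0.2052]
tool_rot: [0.0, 0.578, 0.816, 0.0]
force: [-0.2, -0.4, 0.0]
opening: 0.0854
gripper_force: 0.0
```

```bash
python3 d.py .5323 -.1441 .205 .338
```

```text
t 2.33 tcp [ 0.4234 -0.2672  0.2052] phi 1.909 tilt 0.01 open 0.0854 F [-0.2 -0.4  0. ] grip 0.0
shift units [2.664 4.787 0.009] spin units 0.002 dist mm 164.34418764653145
```

>>> step_arm(
  increments=[
    {"hand":0,"x":0.55,"y":1,"z":0,"spin":0},
    {"hand":0,"x":1.1,"y":2,"z":0,"spin":0},
    {"hand":0,"x":1.7,"y":3,"z":0,"spin":0},
    {"hand":0,"x":2.25,"y":4,"z":0,"spin":0},
    {"hand":0,"x":2.66,"y":4.77,"z":0,"spin":0},
  ],
)

```text
t: 2.75
tcp_pos: [0.5321, -0.1438, 0.2051]
tool_rot: [-0.0, 0.578, 0.816, 0.0]
force: [0.3, -0.8, 0.6]
opening: 0.0853
gripper_force: 0.0
```

>>> step_arm(
  increments=[
    {"hand":0,"x":0,"y":0,"z":0.8,"spin":0},
    {"hand":0,"x":0,"y":0,"z":1.6,"spin":0},
    {"hand":0,"x":0,"y":0,"z":2.4,"spin":0},
    {"hand":0,"x":0,"y":0,"z":3.2,"spin":0},
    {"hand":0,"x":0,"y":0,"z":3.5,"spin":0},
  ],
)

```text
t: 3.17
tcp_pos: [0.5294, -0.1452, 0.0971]
tool_rot: [-0.002, 0.578, 0.816, -0.0]
force: [0.1, 0.1, 0.1]
opening: 0.0855
gripper_force: 0.0
```

```bash
python3 d.py .5323 -.1441 .08 .338; python3 - <<'E'
from h import *
c=robot.capture('top');cv2.imwrite('pics/g1.png',cv2.resize(c['pixels'][120:270,270:470],None,fx=3,fy=3)[:,:,::-1])
E
```

```text
t 3.17 tcp [ 0.5294 -0.1452  0.0971] phi 1.9091 tilt 0.24 open 0.0855 F [0.1 0.1 0.1] grip 0.0
shift units [0.    0.104 0.569] spin units 0.003 dist mm 17.359231081549265
```

View pics/g1.png

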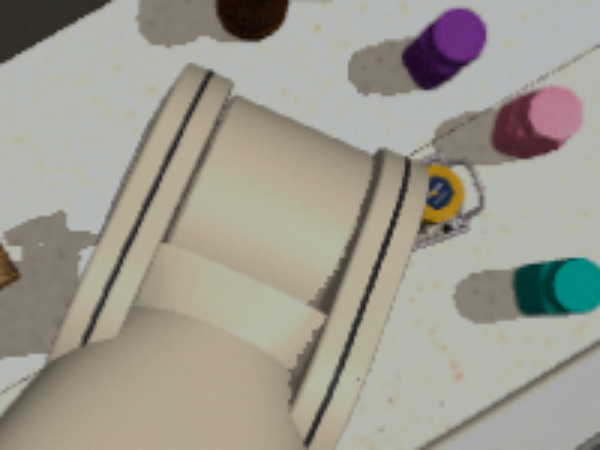

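The arm hides the gripper from above; the dark blue cap is still visible at about (414,184) and the mill is clear. I go down to the cap and close.

>>> step_arm(
  increments=[
    {"hand":0,"x":0,"y":0.05,"z":0.4,"spin":0},
    {"hand":0,"x":0,"y":0.05,"z":0.74,"spin":0},
    {"hand":0,"x":0,"y":0.05,"z":0.74,"spin":0},
    {"hand":0.2,"x":0,"y":0.05,"z":0.74,"spin":0},
    {"hand":0.4,"x":0,"y":0.05,"z":0.74,"spin":0},
  ],
)

```text
t: 3.63
tcp_pos: [0.5326, -0.1457, 0.0789]
tool_rot: [0.0, 0.578, 0.816, 0.0]
force: [-0.3, -0.6, 0.1]
opening: 0.0636
gripper_force: 0.0
```

>>> step_arm(
  increments=[
    {"hand":1,"x":0,"y":0,"z":0,"spin":0},
    {"hand":1,"x":0,"y":0,"z":0,"spin":0},
    {"hand":1,"x":0,"y":0,"z":0,"spin":0},
    {"hand":1,"x":0,"y":0,"z":0,"spin":0},
    {"hand":1,"x":0,"y":0,"z":0,"spin":0},
  ],
)

```text
t: 4.05
tcp_pos: [0.5329, -0.1459, 0.0794]
tool_rot: [0.001, 0.578, 0.816, 0.0]
force: [-1.1, -0.7, 6.7]
opening: 0.036
gripper_force: 59.1
```

```bash
python3 d.py .4548 .1937 .2 .543
```

```text
t 4.05 tcp [ 0.5329 -0.1459  0.0794] phi 1.9088 tilt 0.13 open 0.036 F [-1.1 -0.7  6.7] grip 59.1
shift units [11.534  1.305 -4.04 ] spin units -1.958 dist mm 368.7288689068395
```

>>> step_arm(
  increments=[
    {"hand":1,"x":0,"y":0,"z":-0.2,"spin":0},
    {"hand":1,"x":0,"y":0,"z":-0.6,"spin":0},
    {"hand":1,"x":0,"y":0,"z":-1.2,"spin":0},
    {"hand":1,"x":0,"y":0,"z":-1.9,"spin":0},
    {"hand":1,"x":0,"y":0,"z":-2.6,"spin":0},
  ],
)

```text
t: 4.47
tcp_pos: [0.5321, -0.1454, 0.1572]
tool_rot: [-0.0, 0.578, 0.816, -0.0]
force: [0.3, -0.7, 0.5]
opening: 0.0
gripper_force: 0.0
```

```bash
python3 d.py .4548 .1937 .19 .543; python3 - <<'E'
from h import *
c=robot.capture('scene');cv2.imwrite('pics/l1.png',cv2.resize(c['pixels'][110:260,190:440],None,fx=3,fy=3,interpolation=2)[:,:,::-1])
E
```

```text
t 4.47 tcp [ 0.5321 -0.1454  0.1572] phi 1.9089 tilt 0.01 open 0.0 F [ 0.3 -0.7  0.5] grip 0.0
shift units [11.518  1.319 -1.093] spin units -1.957 dist mm 349.3316816189323
```

View pics/l1.png

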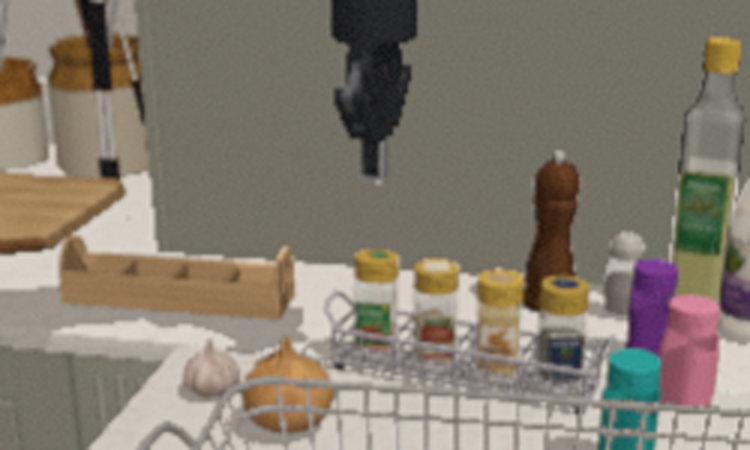

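The jar slipped out of the grip. The crop shows it still upright in the first cell, cap at about scene (315,198), and the gripper shut and empty. I measure the caps again in the scene view.

```bash
cat > caps.py <<'E'
from h import *
c=robot.capture('scene');X=cloud(c);im=c['pixels'];hsv=cv2.cvtColor(im,cv2.COLOR_RGB2HSV)
m=cv2.inRange(hsv,(14,90,60),(34,255,255));m[:180]=0;m[230:]=0;m[:,:190]=0;m[:,:]=m;m[:,400:]=0
n,l,st,ce=cv2.connectedComponentsWithStats(m)
for k in range(1,n):
    if st[k,4]<40: continue
    s=X[l==k];s=s[np.isfinite(s[:,0])]
    top=s[s[:,2]>np.percentile(s[:,2],98)-.006]
    A=np.c_[2*s[:,:2],np.ones(len(s))];side=s[(s[:,2]<np.percentile(s[:,2],98)-.006)]
    print(ce[k].round(0),st[k,4],'z',np.percentile(s[:,2],[2,98]).round(3),'top',((top[:,:2].min(0)+top[:,:2].max(0))/2).round(4),'mean',top.mean(0).round(4))
E
python3 caps.py
```

```text
[240. 201.] 1642 z [0.004 0.054] top [0.496  0.1146] mean [0.4933 0.113  0.0562]
[315. 198.] 131 z [0.091 0.112] top [ 0.5341 -0.1463] mean [ 0.5287 -0.1486  0.11  ]
[335. 202.] 125 z [0.09 0.11] top [ 0.5496 -0.2028] mean [ 0.5457 -0.2059  0.1077]
[356. 211.] 297 z [0.017 0.11 ] top [ 0.5672 -0.2619] mean [ 0.5643 -0.265   0.108 ]
[377. 208.] 189 z [0.017 0.11 ] top [ 0.591  -0.3139] mean [ 0.5861 -0.3162  0.1085]
[285. 227.] 42 z [0.065 0.083] top [ 0.3904 -0.1735] mean [ 0.3895 -0.1728  0.0802]
```

The jar hasn't moved, so the grip was too high on the cap. I open and go about 18 mm lower.

>>> step_arm(
  increments=[
    {"hand":0,"x":0,"y":0,"z":0,"spin":0},
    {"hand":0,"x":0,"y":0,"z":0,"spin":0},
    {"hand":0,"x":0,"y":0,"z":0,"spin":0},
    {"hand":0,"x":0,"y":0,"z":0,"spin":0},
    {"hand":0,"x":0,"y":0,"z":0,"spin":0},
  ],
)

```text
t: 4.98
tcp_pos: [0.532, -0.1454, 0.1553]
tool_rot: [-0.001, 0.578, 0.816, -0.0]
force: [0.2, -0.9, -0.6]
opening: 0.0605
gripper_force: 0.0
```

>>> step_arm(
  increments=[
    {"hand":0,"x":0,"y":0,"z":0,"spin":0},
    {"hand":0,"x":0,"y":0,"z":0,"spin":0},
    {"hand":0,"x":0,"y":0,"z":0,"spin":0},
    {"hand":0,"x":0,"y":0,"z":0,"spin":0},
    {"hand":0,"x":0,"y":0,"z":0,"spin":0},
  ],
)

```text
t: 5.4
tcp_pos: [0.5323, -0.1455, 0.156]
tool_rot: [-0.0, 0.578, 0.816, 0.0]
force: [0.6, 0.5, 0.3]
opening: 0.0856
gripper_force: 0.0
```

```bash
python3 d.py .5328 -.1443 .06 .338
```

```text
t 5.4 tcp [ 0.5323 -0.1455  0.156 ] phi 1.9088 tilt 0.0 open 0.0856 F [0.6 0.5 0.3] grip 0.0
shift units [0.031 0.029 3.199] spin units 0.0 dist mm 95.99080191646148
```

>>> step_arm(
  increments=[
    {"hand":0,"x":0.03,"y":0.03,"z":0.7,"spin":0},
    {"hand":0,"x":0.03,"y":0.03,"z":1.4,"spin":0},
    {"hand":0,"x":0.03,"y":0.03,"z":2.1,"spin":0},
    {"hand":0,"x":0.03,"y":0.03,"z":2.8,"spin":0},
    {"hand":0,"x":0.03,"y":0.03,"z":3.2,"spin":0},
  ],
)

```text
t: 5.82
tcp_pos: [0.5319, -0.144, 0.0579]
tool_rot: [-0.001, 0.578, 0.816, -0.0]
force: [-0.8, 0.1, 0.1]
opening: 0.0853
gripper_force: 0.0
```

>>> step_arm(
  increments=[
    {"hand":0,"x":0,"y":0,"z":0,"spin":0},
    {"hand":0.3,"x":0,"y":0,"z":0,"spin":0},
    {"hand":0.6,"x":0,"y":0,"z":0,"spin":0},
    {"hand":0.8,"x":0,"y":0,"z":0,"spin":0},
    {"hand":0.8,"x":0,"y":0,"z":0,"spin":0},
  ],
)

```text
t: 6.23
tcp_pos: [0.5334, -0.1447, 0.0611]
tool_rot: [0.001, 0.578, 0.816, 0.0]
force: [-3.8, -1.8, 10.8]
opening: 0.0396
gripper_force: 59.2
```

>>> step_arm(
  increments=[
    {"hand":0.8,"x":0,"y":0,"z":0,"spin":0},
    {"hand":0.8,"x":0,"y":0,"z":0,"spin":0},
    {"hand":0.8,"x":0,"y":0,"z":0,"spin":0},
    {"hand":0.8,"x":0,"y":0,"z":-0.05,"spin":0},
    {"hand":0.8,"x":0,"y":0,"z":-0.1,"spin":0},
  ],
)

```text
t: 6.65
tcp_pos: [0.5329, -0.1444, 0.0635]
tool_rot: [0.0, 0.578, 0.816, 0.0]
force: [0.3, 1.0, -1.4]
opening: 0.0394
gripper_force: 60.3
```

```bash
python3 d.py
```

```text
t 6.65 tcp [ 0.5329 -0.1444  0.0635] phi 1.9089 tilt 0.03 open 0.0394 F [ 0.3  1.  -1.4] grip 60.3
```

>>> step_arm(
  increments=[
    {"hand":0.8,"x":0,"y":0,"z":-0.3,"spin":0},
    {"hand":0.8,"x":0,"y":0,"z":-0.8,"spin":0},
    {"hand":0.8,"x":0,"y":0,"z":-1.5,"spin":0},
    {"hand":0.8,"x":0,"y":0,"z":-2.2,"spin":0},
    {"hand":0.8,"x":0,"y":0,"z":-2.8,"spin":0},
  ],
)

```text
t: 7.07
tcp_pos: [0.5329, -0.1443, 0.149]
tool_rot: [0.0, 0.578, 0.816, 0.0]
force: [0.3, 0.5, -0.5]
opening: 0.0397
gripper_force: 60.5
```

```bash
python3 d.py .4548 .1937 .15 .543;python3 - <<'E'
from h import *
c=robot.capture('scene');cv2.imwrite('pics/l2.png',cv2.resize(c['pixels'][110:260,190:440],None,fx=3,fy=3,interpolation=2)[:,:,::-1])
E
```

```text
t 7.07 tcp [ 0.5329 -0.1443  0.149 ] phi 1.9089 tilt 0.05 open 0.0397 F [ 0.3  0.5 -0.5] grip 60.5
shift units [11.494  1.281 -0.039] spin units -1.956 dist mm 346.9600439235316
```

View pics/l2.png

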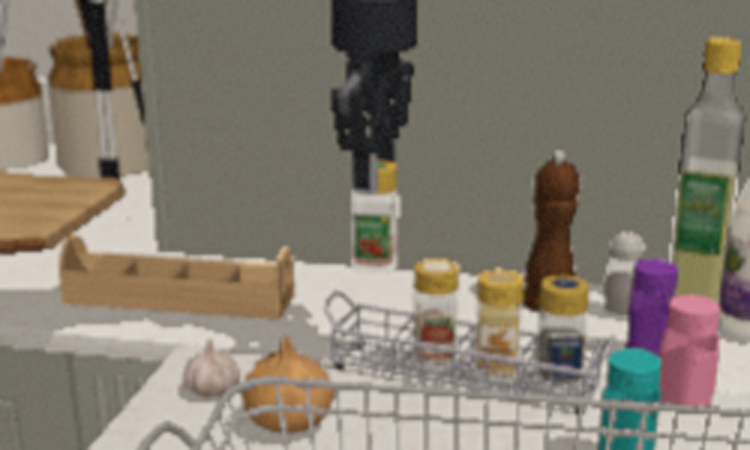

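The green jar hangs upright in the grip at crop (375,215), clear of the rack. I spin to the oak rack's yaw and carry it across.

>>> step_arm(
  increments=[
    {"hand":0.8,"x":0,"y":0,"z":0,"spin":-0.7},
    {"hand":0.8,"x":0,"y":0,"z":0,"spin":-1.4},
    {"hand":0.8,"x":0,"y":0,"z":0,"spin":-1.96},
  ],
)

```text
t: 7.37
tcp_pos: [0.5329, -0.1442, 0.1476]
tool_rot: [0.0, 0.49, 0.872, 0.0]
force: [-0.4, 0.7, -1.3]
opening: 0.0396
gripper_force: 60.5
```

>>> step_arm(
  increments=[
    {"hand":0.8,"x":0.4,"y":0.1,"z":0,"spin":0},
    {"hand":0.8,"x":1.2,"y":0.4,"z":0,"spin":0},
    {"hand":0.8,"x":2.1,"y":0.7,"z":0,"spin":0},
    {"hand":0.8,"x":3,"y":1,"z":0,"spin":0},
    {"hand":0.8,"x":4,"y":1.3,"z":0,"spin":0},
  ],
)

```text
t: 7.78
tcp_pos: [0.5035, -0.0201, 0.1471]
tool_rot: [0.0, 0.493, 0.87, 0.0]
force: [1.3, 0.4, -1.2]
opening: 0.0394
gripper_force: 60.4
```

>>> step_arm(
  increments=[
    {"hand":0.8,"x":1,"y":0.3,"z":0,"spin":0},
    {"hand":0.8,"x":2,"y":0.6,"z":0,"spin":0},
    {"hand":0.8,"x":3,"y":1,"z":0,"spin":0},
    {"hand":0.8,"x":4,"y":1.3,"z":0,"spin":0},
    {"hand":0.8,"x":5,"y":1.6,"z":0,"spin":0},
  ],
)

```text
t: 8.2
tcp_pos: [0.4666, 0.1336, 0.1473]
tool_rot: [0.0, 0.492, 0.871, 0.0]
force: [0.3, -0.1, -1.0]
opening: 0.0397
gripper_force: 60.5
```

>>> step_arm(
  increments=[
    {"hand":0.8,"x":0.8,"y":0.3,"z":0,"spin":0},
    {"hand":0.8,"x":1.5,"y":0.5,"z":0,"spin":0},
    {"hand":0.8,"x":1.9,"y":0.65,"z":0,"spin":0},
    {"hand":0.8,"x":1.99,"y":0.7,"z":0,"spin":0},
    {"hand":0.8,"x":1.99,"y":0.7,"z":0,"spin":0},
  ],
)

```text
t: 8.62
tcp_pos: [0.4543, 0.1947, 0.1472]
tool_rot: [0.0, 0.491, 0.871, 0.0]
force: [-0.5, -1.0, -0.8]
opening: 0.0393
gripper_force: 60.5
```

```bash
python3 d.py .4548 .1937 .06 .543
```

```text
t 8.62 tcp [0.4543 0.1947 0.1472] phi 2.1151 tilt 0.01 open 0.0393 F [-0.5 -1.  -0.8] grip 60.5
shift units [-3.700e-02 -1.000e-03  2.906e+00] spin units 0.012 dist mm 87.17629161277615
```

>>> step_arm(
  increments=[
    {"hand":0.8,"x":-0.04,"y":0,"z":0.5,"spin":0},
    {"hand":0.8,"x":-0.04,"y":0,"z":1.1,"spin":0},
    {"hand":0.8,"x":-0.04,"y":0,"z":1.7,"spin":0},
    {"hand":0.8,"x":-0.04,"y":0,"z":2.2,"spin":0},
    {"hand":0.8,"x":-0.04,"y":0,"z":2.6,"spin":0},
  ],
)

```text
t: 9.03
tcp_pos: [0.4551, 0.1916, 0.0679]
tool_rot: [-0.0, 0.492, 0.87, -0.0]
force: [0.1, -0.4, -0.6]
opening: 0.0396
gripper_force: 60.5
```

>>> step_arm(
  increments=[
    {"hand":0.8,"x":0,"y":0,"z":0.1,"spin":0},
    {"hand":0.8,"x":0,"y":0,"z":0.17,"spin":0},
    {"hand":0.8,"x":0,"y":0,"z":0.24,"spin":0},
    {"hand":0.8,"x":0,"y":0,"z":0.28,"spin":0},
    {"hand":0.8,"x":0,"y":0,"z":0.28,"spin":0},
  ],
)

```text
t: 9.45
tcp_pos: [0.4558, 0.1926, 0.061]
tool_rot: [0.0, 0.492, 0.871, 0.0]
force: [-0.8, -0.8, -0.3]
opening: 0.0395
gripper_force: 60.5
```

```bash
python3 d.py .4548 .1937 .06 .543;python3 - <<'E'
from h import *
c=robot.capture('scene');cv2.imwrite('pics/p1.png',cv2.resize(c['pixels'][130:230,170:330],None,fx=4,fy=4,interpolation=2)[:,:,::-1])
E
```

```text
t 9.45 tcp [0.4558 0.1926 0.061 ] phi 2.1137 tilt 0.05 open 0.0395 F [-0.8 -0.8 -0.3] grip 60.5
shift units [ 0.049 -0.009  0.034] spin units -0.001 dist mm 1.8002365188513987
```

View pics/p1.png

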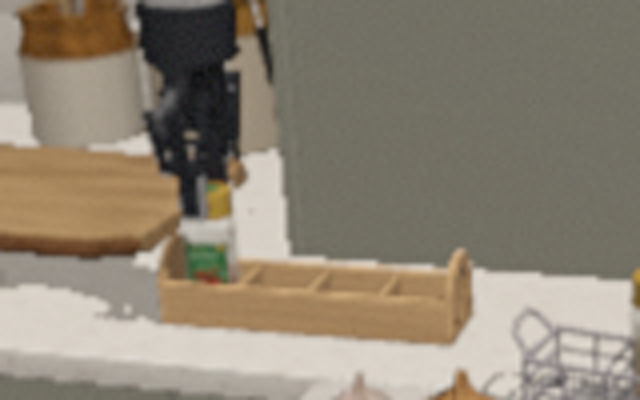

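The green jar is inside the first compartment at crop (208,240). I lower it until the floor pushes back.

>>> step_arm(
  increments=[
    {"hand":0.8,"x":0,"y":0,"z":0.04,"spin":0},
    {"hand":0.8,"x":0,"y":0,"z":0.08,"spin":0},
    {"hand":0.8,"x":0,"y":0,"z":0.08,"spin":0},
  ],
)

```text
t: 9.75
tcp_pos: [0.4559, 0.1928, 0.0594]
tool_rot: [0.001, 0.491, 0.871, 0.001]
force: [-2.0, -1.3, 10.9]
opening: 0.0393
gripper_force: 61.9
```

>>> step_arm(
  increments=[
    {"hand":0.8,"x":0,"y":0,"z":0.04,"spin":0},
    {"hand":0.8,"x":0,"y":0,"z":0.04,"spin":0},
  ],
)

```text
t: 9.92
tcp_pos: [0.4561, 0.1927, 0.0593]
tool_rot: [0.001, 0.491, 0.871, 0.001]
force: [-6.6, -2.3, 23.5]
opening: 0.0392
gripper_force: 63.2
```

>>> step_arm(
  increments=[
    {"hand":0.8,"x":0,"y":0,"z":-0.06,"spin":0},
    {"hand":0.4,"x":0,"y":0,"z":-0.06,"spin":0},
    {"hand":0.3,"x":0,"y":0,"z":-0.06,"spin":0},
    {"hand":0.2,"x":0,"y":0,"z":-0.06,"spin":0},
    {"hand":0.1,"x":0,"y":0,"z":-0.06,"spin":0},
  ],
)

```text
t: 10.33
tcp_pos: [0.4554, 0.1927, 0.0586]
tool_rot: [-0.0, 0.491, 0.871, -0.0]
force: [-0.2, 0.4, -0.6]
opening: 0.0766
gripper_force: 0.0
```

>>> step_arm(
  increments=[
    {"hand":0.1,"x":0,"y":0,"z":-0.5,"spin":0},
    {"hand":0.1,"x":0,"y":0,"z":-1.2,"spin":0},
    {"hand":0,"x":0,"y":0,"z":-2,"spin":0},
    {"hand":0,"x":0,"y":0,"z":-2.8,"spin":0},
    {"hand":0,"x":0,"y":0,"z":-3.4,"spin":0},
  ],
)

```text
t: 10.75
tcp_pos: [0.4557, 0.1928, 0.1624]
tool_rot: [0.0, 0.491, 0.871, 0.0]
force: [-0.3, 0.0, -0.7]
opening: 0.0856
gripper_force: 0.0
```

```bash
python3 d.py .5514 -.2004 .16 .338
```

```text
t 10.75 tcp [0.4557 0.1928 0.1624] phi 2.1141 tilt 0.05 open 0.0856 F [-0.3  0.  -0.7] grip 0.0
shift units [-12.867  -4.046   0.081] spin units 1.961 dist mm 404.64852938681116
```

>>> step_arm(
  increments=[
    {"hand":0,"x":-0.6,"y":-0.2,"z":0,"spin":0},
    {"hand":0,"x":-1.5,"y":-0.5,"z":0,"spin":0},
    {"hand":0,"x":-2.5,"y":-0.8,"z":0,"spin":0},
    {"hand":0,"x":-3.5,"y":-1.1,"z":0,"spin":0},
    {"hand":0,"x":-4.5,"y":-1.4,"z":0,"spin":0},
  ],
)

```text
t: 11.17
tcp_pos: [0.4894, 0.0542, 0.1607]
tool_rot: [-0.0, 0.491, 0.871, -0.0]
force: [0.7, 1.4, -0.7]
opening: 0.0852
gripper_force: 0.0
```

>>> step_arm(
  increments=[
    {"hand":0,"x":-1,"y":-0.3,"z":0,"spin":0},
    {"hand":0,"x":-2,"y":-0.6,"z":0,"spin":0},
    {"hand":0,"x":-3,"y":-0.9,"z":0,"spin":0},
    {"hand":0,"x":-4,"y":-1.2,"z":0,"spin":0},
    {"hand":0,"x":-5,"y":-1.5,"z":0,"spin":0},
  ],
)

```text
t: 11.58
tcp_pos: [0.5284, -0.0979, 0.1605]
tool_rot: [-0.0, 0.492, 0.871, -0.0]
force: [0.5, 0.9, 0.1]
opening: 0.0854
gripper_force: 0.0
```

>>> step_arm(
  increments=[
    {"hand":0,"x":-1,"y":-0.3,"z":0,"spin":0.6},
    {"hand":0,"x":-2,"y":-0.7,"z":0,"spin":1.2},
    {"hand":0,"x":-2.8,"y":-0.95,"z":0,"spin":1.7},
    {"hand":0,"x":-3.37,"y":-1.15,"z":0,"spin":1.96},
    {"hand":0,"x":-3.37,"y":-1.15,"z":0,"spin":1.96},
  ],
)

```text
t: 12.0
tcp_pos: [0.5515, -0.2037, 0.1599]
tool_rot: [-0.0, 0.58, 0.815, -0.0]
force: [-0.4, 0.6, -0.4]
opening: 0.0854
gripper_force: 0.0
```

```bash
python3 d.py .5514 -.2004 .0605 .338; python3 caps.py
```

```text
t 12.0 tcp [ 0.5515 -0.2037  0.1599] phi 1.9051 tilt 0.04 open 0.0854 F [-0.4  0.6 -0.4] grip 0.0
shift units [0.106 0.034 3.312] spin units -0.035 dist mm 99.4302006918687
[241. 200.] 1591 z [0.003 0.097] top [0.447  0.1844] mean [0.4415 0.1797 0.0979]
[335. 202.] 125 z [0.09 0.11] top [ 0.5507 -0.2026] mean [ 0.5461 -0.206   0.1077]
[357. 208.] 248 z [0.015 0.11 ] top [ 0.5663 -0.2619] mean [ 0.5636 -0.2645  0.1081]
[377. 208.] 185 z [0.042 0.11 ] top [ 0.5897 -0.3141] mean [ 0.5863 -0.3162  0.1085]
[357. 224.] 47 z [0.041 0.065] top [ 0.5523 -0.2737] mean [ 0.5529 -0.2733  0.0624]
[285. 227.] 43 z [0.065 0.082] top [ 0.3889 -0.1732] mean [ 0.3889 -0.1733  0.0792]
```

>>> step_arm(
  increments=[
    {"hand":0,"x":0.1,"y":0.03,"z":0.5,"spin":0},
    {"hand":0,"x":0.1,"y":0.03,"z":1.3,"spin":0},
    {"hand":0,"x":0.1,"y":0.03,"z":2.1,"spin":0},
    {"hand":0,"x":0.1,"y":0.03,"z":2.9,"spin":0},
    {"hand":0,"x":0.1,"y":0.03,"z":3.3,"spin":0},
  ],
)

```text
t: 12.47
tcp_pos: [0.5495, -0.1953, 0.0592]
tool_rot: [-0.002, 0.577, 0.817, -0.0]
force: [-0.5, 0.4, -0.3]
opening: 0.0853
gripper_force: 0.0
```

>>> step_arm(
  increments=[
    {"hand":0,"x":0,"y":0,"z":0,"spin":0},
    {"hand":0.3,"x":0,"y":0,"z":0,"spin":0},
    {"hand":0.6,"x":0,"y":0,"z":0,"spin":0},
    {"hand":0.8,"x":0,"y":0,"z":0,"spin":0},
    {"hand":0.8,"x":0,"y":0,"z":0,"spin":0},
  ],
)

```text
t: 12.88
tcp_pos: [0.5515, -0.1976, 0.0631]
tool_rot: [0.001, 0.578, 0.816, 0.0]
force: [-2.4, -0.1, 12.6]
opening: 0.0399
gripper_force: 59.6
```

>>> step_arm(
  increments=[
    {"hand":0.8,"x":0,"y":0,"z":0,"spin":0},
    {"hand":0.8,"x":0,"y":0,"z":0,"spin":0},
    {"hand":0.8,"x":0,"y":0,"z":-0.05,"spin":0},
    {"hand":0.8,"x":0,"y":0,"z":-0.1,"spin":0},
    {"hand":0.8,"x":0,"y":0,"z":-0.15,"spin":0},
  ],
)

```text
t: 13.3
tcp_pos: [0.5509, -0.1975, 0.0666]
tool_rot: [0.0, 0.578, 0.816, 0.0]
force: [-0.4, -0.1, -1.4]
opening: 0.0392
gripper_force: 60.4
```

```bash
python3 d.py .4858 .1423 .15 .543; cat > oak.py <<'E'
from h import *
import sys
c=robot.capture('top');X=cloud(c);hsv=cv2.cvtColor(c['pixels'],cv2.COLOR_RGB2HSV)
C=np.array([.5013,.1166]);a=.543;A=np.array([[np.cos(a),np.sin(a)],[-np.sin(a),np.cos(a)]])
L=np.einsum('ij,vuj->vui',A,X[:,:,:2]-C)
for y in(.09,.03,-.03,-.09):
    k=(abs(L[:,:,0])<.045)&(abs(L[:,:,1]-y)<.03)&(X[:,:,2]>.098)&(X[:,:,2]<.115)
    if k.sum()>100: q=L[k];print('oak',y,k.sum(),((q.min(0)+q.max(0))/2).round(4),q.mean(0).round(4),'size',(q.max(0)-q.min(0)).round(3),'z',X[k][:,2].mean().round(4),X[k][:,2].std().round(4))
if len(sys.argv)>1: save(c,sys.argv[1])
E
python3 oak.py
```

```text
t 13.3 tcp [ 0.5509 -0.1975  0.0666] phi 1.9087 tilt 0.01 open 0.0392 F [-0.4 -0.1 -1.4] grip 60.4
shift units [11.406  1.709 -2.78 ] spin units -1.958 dist mm 355.89928684340043
oak 0.09 290 [-0.003   0.0888] [-0.0035  0.0881] size [0.04  0.041] z 0.1056 0.0018
```

>>> step_arm(
  increments=[
    {"hand":0.8,"x":0,"y":0,"z":-0.3,"spin":0},
    {"hand":0.8,"x":0,"y":0,"z":-0.9,"spin":0},
    {"hand":0.8,"x":0,"y":0,"z":-1.6,"spin":0},
    {"hand":0.8,"x":0,"y":0,"z":-2.3,"spin":0},
    {"hand":0.8,"x":0,"y":0,"z":-2.75,"spin":0},
  ],
)

```text
t: 13.77
tcp_pos: [0.5513, -0.1977, 0.1515]
tool_rot: [0.001, 0.578, 0.816, 0.0]
force: [0.4, -0.3, -1.2]
opening: 0.0393
gripper_force: 60.5
```

>>> step_arm(
  increments=[
    {"hand":0.8,"x":0,"y":0,"z":0,"spin":-0.7},
    {"hand":0.8,"x":0,"y":0,"z":0,"spin":-1.4},
    {"hand":0.8,"x":0,"y":0,"z":0,"spin":-1.96},
    {"hand":0.8,"x":0,"y":0,"z":0,"spin":-1.96},
  ],
)

```text
t: 14.1
tcp_pos: [0.5509, -0.1975, 0.1494]
tool_rot: [0.0, 0.49, 0.872, 0.0]
force: [0.1, 0.0, -0.6]
opening: 0.039
gripper_force: 60.5
```

```bash
python3 d.py .4858 .1452 .147 .543
```

```text
t 14.1 tcp [ 0.5509 -0.1975  0.1494] phi 2.1167 tilt 0.02 open 0.039 F [ 0.1  0.  -0.6] grip 60.5
shift units [10.889  4.077  0.078] spin units 0.028 dist mm 348.81720118467325
```

>>> step_arm(
  increments=[
    {"hand":0.8,"x":0.4,"y":0.15,"z":0,"spin":0},
    {"hand":0.8,"x":1.2,"y":0.45,"z":0,"spin":0},
    {"hand":0.8,"x":2.1,"y":0.8,"z":0,"spin":0},
    {"hand":0.8,"x":3,"y":1.15,"z":0,"spin":0},
    {"hand":0.8,"x":4,"y":1.5,"z":0,"spin":0},
  ],
)

```text
t: 14.52
tcp_pos: [0.5268, -0.0701, 0.1489]
tool_rot: [-0.0, 0.493, 0.87, 0.0]
force: [0.1, 0.4, -1.6]
opening: 0.0395
gripper_force: 60.5
```

>>> step_arm(
  increments=[
    {"hand":0.8,"x":1,"y":0.4,"z":0,"spin":0},
    {"hand":0.8,"x":2,"y":0.75,"z":0,"spin":0},
    {"hand":0.8,"x":3,"y":1.1,"z":0,"spin":0},
    {"hand":0.8,"x":4,"y":1.5,"z":0,"spin":0},
    {"hand":0.8,"x":4.9,"y":1.85,"z":0,"spin":0},
  ],
)

```text
t: 14.93
tcp_pos: [0.4978, 0.0852, 0.1492]
tool_rot: [0.0, 0.492, 0.87, 0.0]
force: [0.1, -0.4, -1.5]
opening: 0.0389
gripper_force: 60.5
```

>>> step_arm(
  increments=[
    {"hand":0.8,"x":0.8,"y":0.3,"z":0,"spin":0},
    {"hand":0.8,"x":1.5,"y":0.5,"z":0,"spin":0},
    {"hand":0.8,"x":1.9,"y":0.7,"z":0,"spin":0},
    {"hand":0.8,"x":1.99,"y":0.73,"z":0,"spin":0},
    {"hand":0.8,"x":1.99,"y":0.73,"z":0,"spin":0},
  ],
)

```text
t: 15.35
tcp_pos: [0.4862, 0.1465, 0.149]
tool_rot: [0.0, 0.491, 0.871, 0.0]
force: [-0.3, -0.4, -1.0]
opening: 0.0392
gripper_force: 60.5
```

```bash
python3 d.py .4858 .1452 .0594 .543
```

```text
t 15.35 tcp [0.4862 0.1465 0.149 ] phi 2.1147 tilt 0.01 open 0.0392 F [-0.3 -0.4 -1. ] grip 60.5
shift units [-0.031 -0.034  2.986] spin units 0.008 dist mm 89.60224486922324
```

>>> step_arm(
  increments=[
    {"hand":0.8,"x":-0.03,"y":-0.03,"z":0.5,"spin":0},
    {"hand":0.8,"x":-0.03,"y":-0.03,"z":1.1,"spin":0},
    {"hand":0.8,"x":-0.03,"y":-0.03,"z":1.7,"spin":0},
    {"hand":0.8,"x":-0.03,"y":-0.03,"z":2.3,"spin":0},
    {"hand":0.8,"x":-0.03,"y":-0.03,"z":2.7,"spin":0},
  ],
)

```text
t: 15.77
tcp_pos: [0.4859, 0.1432, 0.0663]
tool_rot: [-0.001, 0.492, 0.87, -0.001]
force: [-0.5, 0.2, -1.6]
opening: 0.039
gripper_force: 60.6
```

>>> step_arm(
  increments=[
    {"hand":0.8,"x":0,"y":0,"z":0.08,"spin":0},
    {"hand":0.8,"x":0,"y":0,"z":0.14,"spin":0},
    {"hand":0.8,"x":0,"y":0,"z":0.2,"spin":0},
    {"hand":0.8,"x":0,"y":0,"z":0.26,"spin":0},
    {"hand":0.8,"x":0,"y":0,"z":0.26,"spin":0},
  ],
)

```text
t: 16.18
tcp_pos: [0.4872, 0.1439, 0.0615]
tool_rot: [0.001, 0.492, 0.871, 0.0]
force: [-2.2, -0.9, 6.7]
opening: 0.0396
gripper_force: 61.4
```

>>> step_arm(
  increments=[
    {"hand":0.8,"x":0,"y":0,"z":0.03,"spin":0},
    {"hand":0.4,"x":0,"y":0,"z":0,"spin":0},
    {"hand":0.3,"x":0,"y":0,"z":0,"spin":0},
    {"hand":0.2,"x":0,"y":0,"z":0,"spin":0},
    {"hand":0.1,"x":0,"y":0,"z":0,"spin":0},
  ],
)

```text
t: 16.6
tcp_pos: [0.4867, 0.1442, 0.0602]
tool_rot: [0.0, 0.491, 0.871, 0.0]
force: [-0.6, -0.1, -0.0]
opening: 0.0765
gripper_force: 0.0
```

>>> step_arm(
  increments=[
    {"hand":0.1,"x":0,"y":0,"z":-0.5,"spin":0},
    {"hand":0.1,"x":0,"y":0,"z":-1.2,"spin":0},
    {"hand":0,"x":0,"y":0,"z":-2,"spin":0},
    {"hand":0,"x":0,"y":0,"z":-2.8,"spin":0},
    {"hand":0,"x":0,"y":0,"z":-3.4,"spin":0},
  ],
)

```text
t: 17.02
tcp_pos: [0.4868, 0.1443, 0.1638]
tool_rot: [0.0, 0.491, 0.871, 0.0]
force: [0.2, -0.7, 0.1]
opening: 0.0854
gripper_force: 0.0
```

```bash
python3 d.py .5688 -.2592 .16 .338
```

```text
t 17.02 tcp [0.4868 0.1443 0.1638] phi 2.1141 tilt 0.07 open 0.0854 F [ 0.2 -0.7  0.1] grip 0.0
shift units [-12.925  -4.613   0.129] spin units 1.961 dist mm 411.72973238598985
```

>>> step_arm(
  increments=[
    {"hand":0,"x":-0.6,"y":-0.2,"z":0,"spin":0},
    {"hand":0,"x":-1.5,"y":-0.5,"z":0,"spin":0},
    {"hand":0,"x":-2.5,"y":-0.9,"z":0,"spin":0},
    {"hand":0,"x":-3.5,"y":-1.25,"z":0,"spin":0},
    {"hand":0,"x":-4.5,"y":-1.6,"z":0,"spin":0},
  ],
)

```text
t: 17.43
tcp_pos: [0.5152, 0.0026, 0.1621]
tool_rot: [0.0, 0.491, 0.871, 0.0]
force: [0.6, -0.2, 1.0]
opening: 0.0855
gripper_force: 0.0
```

>>> step_arm(
  increments=[
    {"hand":0,"x":-1,"y":-0.35,"z":0,"spin":0},
    {"hand":0,"x":-2,"y":-0.7,"z":0,"spin":0},
    {"hand":0,"x":-3,"y":-1.05,"z":0,"spin":0},
    {"hand":0,"x":-4,"y":-1.4,"z":0,"spin":0},
    {"hand":0,"x":-5,"y":-1.75,"z":0,"spin":0},
  ],
)

```text
t: 17.85
tcp_pos: [0.5479, -0.1533, 0.1619]
tool_rot: [-0.0, 0.491, 0.871, 0.0]
force: [0.1, 0.5, 0.2]
opening: 0.0852
gripper_force: 0.0
```

>>> step_arm(
  increments=[
    {"hand":0,"x":-1,"y":-0.35,"z":0,"spin":0.6},
    {"hand":0,"x":-2,"y":-0.7,"z":0,"spin":1.2},
    {"hand":0,"x":-2.8,"y":-1,"z":0,"spin":1.7},
    {"hand":0,"x":-3.42,"y":-1.26,"z":0,"spin":1.96},
    {"hand":0,"x":-3.42,"y":-1.26,"z":0,"spin":1.96},
  ],
)

```text
t: 18.27
tcp_pos: [0.5687, -0.2629, 0.161]
tool_rot: [-0.0, 0.58, 0.815, -0.0]
force: [-0.5, -0.3, -0.6]
opening: 0.0856
gripper_force: 0.0
```

>>> step_arm(
  increments=[
    {"hand":0,"x":0,"y":0,"z":0,"spin":0},
    {"hand":0,"x":0,"y":0,"z":0,"spin":0},
  ],
)

```text
t: 18.43
tcp_pos: [0.5683, -0.2586, 0.1617]
tool_rot: [-0.0, 0.578, 0.816, 0.0]
force: [-1.3, 0.0, 0.3]
opening: 0.0854
gripper_force: 0.0
```

```bash
python3 d.py .5688 -.2592 .0605 .338; python3 oak.py
```

```text
t 18.43 tcp [ 0.5683 -0.2586  0.1617] phi 1.9092 tilt 0.05 open 0.0854 F [-1.3  0.   0.3] grip 0.0
shift units [-0.027  0.012  3.374] spin units 0.004 dist mm 101.2104270336865
oak 0.09 291 [-0.0031  0.0894] [-0.0034  0.0882] size [0.04 0.04] z 0.1057 0.0019
oak 0.03 295 [0.0002 0.0263] [0.0001 0.026 ] size [0.04 0.04] z 0.1056 0.0017
```

>>> step_arm(
  increments=[
    {"hand":0,"x":-0.02,"y":0.01,"z":0.5,"spin":0},
    {"hand":0,"x":-0.02,"y":0.01,"z":1.3,"spin":0},
    {"hand":0,"x":-0.02,"y":0.01,"z":2.1,"spin":0},
    {"hand":0,"x":-0.02,"y":0.01,"z":2.9,"spin":0},
    {"hand":0,"x":-0.02,"y":0.01,"z":3.37,"spin":0},
  ],
)

```text
t: 18.9
tcp_pos: [0.5681, -0.2577, 0.0588]
tool_rot: [-0.001, 0.577, 0.817, -0.0]
force: [-0.6, 0.6, -0.1]
opening: 0.0853
gripper_force: 0.0
```

>>> step_arm(
  increments=[
    {"hand":0,"x":0,"y":0,"z":0,"spin":0},
    {"hand":0.3,"x":0,"y":0,"z":0,"spin":0},
    {"hand":0.6,"x":0,"y":0,"z":0,"spin":0},
    {"hand":0.8,"x":0,"y":0,"z":0,"spin":0},
    {"hand":0.8,"x":0,"y":0,"z":0,"spin":0},
  ],
)

```text
t: 19.32
tcp_pos: [0.5696, -0.2598, 0.0624]
tool_rot: [0.001, 0.578, 0.816, 0.0]
force: [-2.4, 0.1, 13.9]
opening: 0.0396
gripper_force: 59.4
```

>>> step_arm(
  increments=[
    {"hand":0.8,"x":0,"y":0,"z":0,"spin":0},
    {"hand":0.8,"x":0,"y":0,"z":0,"spin":0},
    {"hand":0.8,"x":0,"y":0,"z":-0.05,"spin":0},
    {"hand":0.8,"x":0,"y":0,"z":-0.1,"spin":0},
    {"hand":0.8,"x":0,"y":0,"z":-0.15,"spin":0},
  ],
)

```text
t: 19.73
tcp_pos: [0.5689, -0.2595, 0.0657]
tool_rot: [0.0, 0.578, 0.816, -0.0]
force: [-0.2, 0.4, -1.6]
opening: 0.0397
gripper_force: 60.4
```

```bash
python3 d.py
```

```text
t 19.73 tcp [ 0.5689 -0.2595  0.0657] phi 1.9088 tilt 0.0 open 0.0397 F [-0.2  0.4 -1.6] grip 60.4
```

>>> step_arm(
  increments=[
    {"hand":0.8,"x":0,"y":0,"z":-0.3,"spin":0},
    {"hand":0.8,"x":0,"y":0,"z":-0.9,"spin":0},
    {"hand":0.8,"x":0,"y":0,"z":-1.6,"spin":0},
    {"hand":0.8,"x":0,"y":0,"z":-2.3,"spin":0},
    {"hand":0.8,"x":0,"y":0,"z":-2.75,"spin":0},
  ],
)

```text
t: 20.15
tcp_pos: [0.5694, -0.2598, 0.1507]
tool_rot: [0.001, 0.578, 0.816, 0.0]
force: [-0.1, -0.3, -2.0]
opening: 0.0391
gripper_force: 60.6
```

>>> step_arm(
  increments=[
    {"hand":0.8,"x":0,"y":0,"z":0,"spin":-0.7},
    {"hand":0.8,"x":0,"y":0,"z":0,"spin":-1.4},
    {"hand":0.8,"x":0,"y":0,"z":0,"spin":-1.96},
    {"hand":0.8,"x":0,"y":0,"z":0,"spin":-1.96},
  ],
)

```text
t: 20.48
tcp_pos: [0.569, -0.2596, 0.1486]
tool_rot: [0.0, 0.49, 0.872, -0.0]
force: [0.7, -0.0, -1.1]
opening: 0.0393
gripper_force: 60.6
```

```bash
python3 d.py .5158 .0926 .148 .543
```

```text
t 20.48 tcp [ 0.569  -0.2596  0.1486] phi 2.1167 tilt 0.02 open 0.0393 F [ 0.7 -0.  -1.1] grip 60.6
shift units [10.953  4.581  0.015] spin units 0.028 dist mm 356.1710486427602
```

>>> step_arm(
  increments=[
    {"hand":0.8,"x":0.4,"y":0.15,"z":0,"spin":0},
    {"hand":0.8,"x":1.2,"y":0.5,"z":0,"spin":0},
    {"hand":0.8,"x":2.1,"y":0.9,"z":0,"spin":0},
    {"hand":0.8,"x":3,"y":1.25,"z":0,"spin":0},
    {"hand":0.8,"x":4,"y":1.7,"z":0,"spin":0},
  ],
)

```text
t: 20.9
tcp_pos: [0.5498, -0.1291, 0.148]
tool_rot: [-0.0, 0.493, 0.87, -0.0]
force: [0.1, 0.2, -1.3]
opening: 0.0394
gripper_force: 60.6
```

>>> step_arm(
  increments=[
    {"hand":0.8,"x":1,"y":0.4,"z":0,"spin":0},
    {"hand":0.8,"x":2,"y":0.8,"z":0,"spin":0},
    {"hand":0.8,"x":3,"y":1.25,"z":0,"spin":0},
    {"hand":0.8,"x":4,"y":1.65,"z":0,"spin":0},
    {"hand":0.8,"x":4.9,"y":2.05,"z":0,"spin":0},
  ],
)

```text
t: 21.32
tcp_pos: [0.5261, 0.0294, 0.1483]
tool_rot: [-0.0, 0.492, 0.87, 0.0]
force: [1.2, -1.0, -1.6]
opening: 0.0394
gripper_force: 60.6
```

>>> step_arm(
  increments=[
    {"hand":0.8,"x":0.8,"y":0.3,"z":0,"spin":0},
    {"hand":0.8,"x":1.5,"y":0.6,"z":0,"spin":0},
    {"hand":0.8,"x":1.95,"y":0.8,"z":0,"spin":0},
    {"hand":0.8,"x":2.05,"y":0.83,"z":0,"spin":0},
    {"hand":0.8,"x":2.05,"y":0.83,"z":0,"spin":0},
  ],
)

```text
t: 21.73
tcp_pos: [0.5161, 0.0938, 0.1481]
tool_rot: [0.0, 0.491, 0.871, 0.0]
force: [0.1, -0.3, -2.0]
opening: 0.0395
gripper_force: 60.6
```

>>> step_arm(
  increments=[
    {"hand":0.8,"x":0,"y":0,"z":0,"spin":0},
  ],
)

```text
t: 21.82
tcp_pos: [0.5166, 0.0926, 0.1481]
tool_rot: [0.0, 0.492, 0.871, -0.0]
force: [-0.2, -0.8, -0.8]
opening: 0.0388
gripper_force: 60.6
```

```bash
python3 d.py .5158 .0926 .0605 .543
```

```text
t 21.82 tcp [0.5166 0.0926 0.1481] phi 2.1137 tilt 0.02 open 0.0388 F [-0.2 -0.8 -0.8] grip 60.6
shift units [ 0.013 -0.022  2.919] spin units -0.001 dist mm 87.55894198356472
```

>>> step_arm(
  increments=[
    {"hand":0.8,"x":0,"y":0,"z":0.5,"spin":0},
    {"hand":0.8,"x":0,"y":0,"z":1.1,"spin":0},
    {"hand":0.8,"x":0,"y":0,"z":1.7,"spin":0},
    {"hand":0.8,"x":0,"y":0,"z":2.3,"spin":0},
    {"hand":0.8,"x":0,"y":0,"z":2.68,"spin":0},
  ],
)

```text
t: 22.23
tcp_pos: [0.5162, 0.0915, 0.0658]
tool_rot: [-0.001, 0.492, 0.87, -0.0]
force: [-0.5, 0.5, -1.6]
opening: 0.0394
gripper_force: 60.6
```

>>> step_arm(
  increments=[
    {"hand":0.8,"x":0,"y":0,"z":0.08,"spin":0},
    {"hand":0.8,"x":0,"y":0,"z":0.14,"spin":0},
    {"hand":0.8,"x":0,"y":0,"z":0.2,"spin":0},
    {"hand":0.8,"x":0,"y":0,"z":0.24,"spin":0},
    {"hand":0.8,"x":0,"y":0,"z":0.24,"spin":0},
  ],
)

```text
t: 22.65
tcp_pos: [0.5172, 0.0925, 0.0609]
tool_rot: [0.001, 0.492, 0.871, 0.0]
force: [0.8, 0.1, -1.6]
opening: 0.0395
gripper_force: 60.7
```

>>> step_arm(
  increments=[
    {"hand":0.8,"x":0,"y":0,"z":0.03,"spin":0},
    {"hand":0.8,"x":0,"y":0,"z":0.06,"spin":0},
    {"hand":0.8,"x":0,"y":0,"z":0.06,"spin":0},
  ],
)

```text
t: 22.9
tcp_pos: [0.5174, 0.0924, 0.0607]
tool_rot: [0.001, 0.491, 0.871, 0.0]
force: [-5.2, -1.6, 15.4]
opening: 0.0393
gripper_force: 62.6
```

The floor pushes back, so I release and lift.

>>> step_arm(
  increments=[
    {"hand":0.8,"x":0,"y":0,"z":-0.03,"spin":0},
    {"hand":0.4,"x":0,"y":0,"z":-0.03,"spin":0},
    {"hand":0.3,"x":0,"y":0,"z":-0.03,"spin":0},
    {"hand":0.2,"x":0,"y":0,"z":-0.03,"spin":0},
    {"hand":0.1,"x":0,"y":0,"z":-0.03,"spin":0},
  ],
)

```text
t: 23.32
tcp_pos: [0.5168, 0.0927, 0.0593]
tool_rot: [-0.0, 0.491, 0.871, 0.0]
force: [-0.9, -0.1, -0.8]
opening: 0.0768
gripper_force: 0.0
```

>>> step_arm(
  increments=[
    {"hand":0.1,"x":0,"y":0,"z":-0.5,"spin":0},
    {"hand":0.1,"x":0,"y":0,"z":-1.2,"spin":0},
    {"hand":0,"x":0,"y":0,"z":-2,"spin":0},
    {"hand":0,"x":0,"y":0,"z":-2.8,"spin":0},
    {"hand":0,"x":0,"y":0,"z":-3.4,"spin":0},
  ],
)

```text
t: 23.73
tcp_pos: [0.517, 0.0927, 0.1631]
tool_rot: [0.0, 0.491, 0.871, 0.0]
force: [1.0, -0.2, -0.2]
opening: 0.0857
gripper_force: 0.0
```

```bash
python3 d.py .5918 -.3117 .16 .338
```

```text
t 23.73 tcp [0.517  0.0927 0.1631] phi 2.1142 tilt 0.06 open 0.0857 F [ 1.  -0.2 -0.2] grip 0.0
shift units [-12.828  -4.837   0.106] spin units 1.961 dist mm 411.2948843289463
```

>>> step_arm(
  increments=[
    {"hand":0,"x":-0.6,"y":-0.2,"z":0,"spin":0},
    {"hand":0,"x":-1.5,"y":-0.55,"z":0,"spin":0},
    {"hand":0,"x":-2.5,"y":-0.95,"z":0,"spin":0},
    {"hand":0,"x":-3.5,"y":-1.3,"z":0,"spin":0},
    {"hand":0,"x":-4.5,"y":-1.7,"z":0,"spin":0},
  ],
)

```text
t: 24.15
tcp_pos: [0.5431, -0.0504, 0.1613]
tool_rot: [0.0, 0.491, 0.871, 0.0]
force: [0.2, 0.8, 0.3]
opening: 0.0856
gripper_force: 0.0
```

>>> step_arm(
  increments=[
    {"hand":0,"x":-1,"y":-0.4,"z":0,"spin":0},
    {"hand":0,"x":-2,"y":-0.75,"z":0,"spin":0},
    {"hand":0,"x":-3,"y":-1.15,"z":0,"spin":0},
    {"hand":0,"x":-4,"y":-1.5,"z":0,"spin":0},
    {"hand":0,"x":-5,"y":-1.9,"z":0,"spin":0},
  ],
)

```text
t: 24.57
tcp_pos: [0.5718, -0.2087, 0.1612]
tool_rot: [-0.0, 0.491, 0.871, 0.0]
force: [1.2, -0.1, -0.3]
opening: 0.0851
gripper_force: 0.0
```

>>> step_arm(
  increments=[
    {"hand":0,"x":-1,"y":-0.35,"z":0,"spin":0.6},
    {"hand":0,"x":-2,"y":-0.75,"z":0,"spin":1.2},
    {"hand":0,"x":-2.8,"y":-1.05,"z":0,"spin":1.7},
    {"hand":0,"x":-3.33,"y":-1.24,"z":0,"spin":1.96},
    {"hand":0,"x":-3.33,"y":-1.24,"z":0,"spin":1.96},
  ],
)

```text
t: 24.98
tcp_pos: [0.5915, -0.3154, 0.16]
tool_rot: [-0.0, 0.58, 0.815, -0.0]
force: [-0.3, 0.8, -0.2]
opening: 0.0852
gripper_force: 0.0
```

>>> step_arm(
  increments=[
    {"hand":0,"x":0,"y":0,"z":0,"spin":0},
    {"hand":0,"x":0,"y":0,"z":0,"spin":0},
  ],
)

```text
t: 25.15
tcp_pos: [0.5912, -0.3112, 0.1611]
tool_rot: [-0.0, 0.578, 0.816, 0.0]
force: [0.1, 0.0, -0.2]
opening: 0.0854
gripper_force: 0.0
```

```bash
python3 d.py .5918 -.3117 .0605 .338; python3 oak.py; python3 caps.py | grep '^\[37'
```

```text
t 25.15 tcp [ 0.5912 -0.3112  0.1611] phi 1.9096 tilt 0.05 open 0.0854 F [ 0.1  0.  -0.2] grip 0.0
shift units [-0.024  0.014  3.352] spin units 0.008 dist mm 100.55561213668913
oak 0.09 291 [-0.0032  0.0885] [-0.0035  0.0882] size [0.04 0.04] z 0.1056 0.0019
oak 0.03 296 [0.0006 0.0262] [0.0001 0.0261] size [0.039 0.041] z 0.1053 0.0016
oak -0.03 294 [-0.0002 -0.0301] [-0.0001 -0.0307] size [0.04 0.04] z 0.1054 0.0016
[377. 208.] 189 z [0.034 0.11 ] top [ 0.5901 -0.3135] mean [ 0.5857 -0.3162  0.1084]
```

Three jars are well placed. Now the fourth.

>>> step_arm(
  increments=[
    {"hand":0,"x":-0.02,"y":0.01,"z":0.5,"spin":0},
    {"hand":0,"x":-0.02,"y":0.01,"z":1.3,"spin":0},
    {"hand":0,"x":-0.02,"y":0.01,"z":2.1,"spin":0},
    {"hand":0,"x":-0.02,"y":0.01,"z":2.9,"spin":0},
    {"hand":0,"x":-0.02,"y":0.01,"z":3.35,"spin":0},
  ],
)

```text
t: 25.67
tcp_pos: [0.5911, -0.3105, 0.0587]
tool_rot: [-0.001, 0.577, 0.816, 0.0]
force: [-0.3, 0.2, 0.6]
opening: 0.0852
gripper_force: 0.0
```

>>> step_arm(
  increments=[
    {"hand":0,"x":0,"y":0,"z":0,"spin":0},
    {"hand":0.3,"x":0,"y":0,"z":0,"spin":0},
    {"hand":0.6,"x":0,"y":0,"z":0,"spin":0},
    {"hand":0.8,"x":0,"y":0,"z":0,"spin":0},
    {"hand":0.8,"x":0,"y":0,"z":0,"spin":0},
  ],
)

```text
t: 26.08
tcp_pos: [0.5926, -0.3126, 0.0625]
tool_rot: [0.001, 0.578, 0.816, -0.0]
force: [-1.3, -0.6, 11.5]
opening: 0.0399
gripper_force: 59.5
```

>>> step_arm(
  increments=[
    {"hand":0.8,"x":0,"y":0,"z":0,"spin":0},
    {"hand":0.8,"x":0,"y":0,"z":0,"spin":0},
    {"hand":0.8,"x":0,"y":0,"z":-0.05,"spin":0},
    {"hand":0.8,"x":0,"y":0,"z":-0.1,"spin":0},
    {"hand":0.8,"x":0,"y":0,"z":-0.15,"spin":0},
  ],
)

```text
t: 26.5
tcp_pos: [0.5919, -0.3123, 0.0657]
tool_rot: [0.0, 0.578, 0.816, -0.0]
force: [-0.1, -0.0, -1.0]
opening: 0.0394
gripper_force: 60.4
```

```bash
python3 d.py
```

```text
t 26.5 tcp [ 0.5919 -0.3123  0.0657] phi 1.9088 tilt 0.0 open 0.0394 F [-0.1 -0.  -1. ] grip 60.4
```

>>> step_arm(
  increments=[
    {"hand":0.8,"x":0,"y":0,"z":-0.3,"spin":0},
    {"hand":0.8,"x":0,"y":0,"z":-0.9,"spin":0},
    {"hand":0.8,"x":0,"y":0,"z":-1.6,"spin":0},
    {"hand":0.8,"x":0,"y":0,"z":-2.3,"spin":0},
    {"hand":0.8,"x":0,"y":0,"z":-2.75,"spin":0},
  ],
)

```text
t: 26.92
tcp_pos: [0.5923, -0.3126, 0.1508]
tool_rot: [0.001, 0.578, 0.816, 0.0]
force: [0.5, -0.3, -0.5]
opening: 0.0392
gripper_force: 60.5
```

>>> step_arm(
  increments=[
    {"hand":0.8,"x":0,"y":0,"z":0,"spin":-0.7},
    {"hand":0.8,"x":0,"y":0,"z":0,"spin":-1.4},
    {"hand":0.8,"x":0,"y":0,"z":0,"spin":-1.96},
    {"hand":0.8,"x":0,"y":0,"z":0,"spin":-1.96},
  ],
)

```text
t: 27.25
tcp_pos: [0.5919, -0.3124, 0.1486]
tool_rot: [0.0, 0.49, 0.872, -0.0]
force: [0.3, 0.9, -1.9]
opening: 0.0394
gripper_force: 60.5
```

```bash
python3 d.py .5473 .0404 .148 .543
```

```text
t 27.25 tcp [ 0.5919 -0.3124  0.1486] phi 2.1167 tilt 0.02 open 0.0394 F [ 0.3  0.9 -1.9] grip 60.5
shift units [10.822  4.834  0.015] spin units 0.027 dist mm 355.5864375008465
```

>>> step_arm(
  increments=[
    {"hand":0.8,"x":0.4,"y":0.2,"z":0,"spin":0},
    {"hand":0.8,"x":1.2,"y":0.55,"z":0,"spin":0},
    {"hand":0.8,"x":2.1,"y":0.95,"z":0,"spin":0},
    {"hand":0.8,"x":3,"y":1.35,"z":0,"spin":0},
    {"hand":0.8,"x":4,"y":1.8,"z":0,"spin":0},
  ],
)

```text
t: 27.67
tcp_pos: [0.5755, -0.1802, 0.148]
tool_rot: [-0.0, 0.493, 0.87, 0.0]
force: [0.6, 0.5, -0.9]
opening: 0.0396
gripper_force: 60.5
```

>>> step_arm(
  increments=[
    {"hand":0.8,"x":1,"y":0.45,"z":0,"spin":0},
    {"hand":0.8,"x":2,"y":0.9,"z":0,"spin":0},
    {"hand":0.8,"x":3,"y":1.35,"z":0,"spin":0},
    {"hand":0.8,"x":4,"y":1.8,"z":0,"spin":0},
    {"hand":0.8,"x":4.9,"y":2.2,"z":0,"spin":0},
  ],
)

```text
t: 28.08
tcp_pos: [0.5557, -0.0193, 0.1483]
tool_rot: [0.0, 0.492, 0.87, 0.0]
force: [0.9, 0.1, -1.2]
opening: 0.0394
gripper_force: 60.5
```

>>> step_arm(
  increments=[
    {"hand":0.8,"x":0.8,"y":0.35,"z":0,"spin":0},
    {"hand":0.8,"x":1.5,"y":0.6,"z":0,"spin":0},
    {"hand":0.8,"x":1.85,"y":0.78,"z":0,"spin":0},
    {"hand":0.8,"x":1.92,"y":0.82,"z":0,"spin":0},
    {"hand":0.8,"x":1.92,"y":0.82,"z":0,"spin":0},
  ],
)

```text
t: 28.5
tcp_pos: [0.5479, 0.0408, 0.1481]
tool_rot: [0.0, 0.491, 0.871, 0.0]
force: [0.7, 0.4, -0.7]
opening: 0.0393
gripper_force: 60.6
```

>>> step_arm(
  increments=[
    {"hand":0.8,"x":0,"y":0,"z":0,"spin":0},
  ],
)

```text
t: 28.58
tcp_pos: [0.5481, 0.0397, 0.1479]
tool_rot: [0.0, 0.492, 0.871, -0.0]
force: [0.4, 0.2, -1.1]
opening: 0.0394
gripper_force: 60.6
```

```bash
python3 d.py .5473 .0404 .0605 .543
```

```text
t 28.58 tcp [0.5481 0.0397 0.1479] phi 2.1134 tilt 0.02 open 0.0394 F [ 0.4  0.2 -1.1] grip 60.6
shift units [ 0.035 -0.01   2.915] spin units -0.004 dist mm 87.45053842736111
```

>>> step_arm(
  increments=[
    {"hand":0.8,"x":0.03,"y":-0.01,"z":0.5,"spin":0},
    {"hand":0.8,"x":0.03,"y":-0.01,"z":1.1,"spin":0},
    {"hand":0.8,"x":0.03,"y":-0.01,"z":1.7,"spin":0},
    {"hand":0.8,"x":0.03,"y":-0.01,"z":2.3,"spin":0},
    {"hand":0.8,"x":0.03,"y":-0.01,"z":2.68,"spin":0},
  ],
)

```text
t: 29.0
tcp_pos: [0.5467, 0.0394, 0.0657]
tool_rot: [-0.001, 0.492, 0.87, -0.0]
force: [-0.6, 0.5, -1.7]
opening: 0.0392
gripper_force: 60.6
```

>>> step_arm(
  increments=[
    {"hand":0.8,"x":0,"y":0,"z":0.08,"spin":0},
    {"hand":0.8,"x":0,"y":0,"z":0.15,"spin":0},
    {"hand":0.8,"x":0,"y":0,"z":0.21,"spin":0},
    {"hand":0.8,"x":0,"y":0,"z":0.27,"spin":0},
    {"hand":0.8,"x":0,"y":0,"z":0.27,"spin":0},
  ],
)

```text
t: 29.42
tcp_pos: [0.5479, 0.0403, 0.0608]
tool_rot: [0.001, 0.492, 0.871, 0.0]
force: [-2.2, -0.0, 5.6]
opening: 0.0393
gripper_force: 61.3
```

>>> step_arm(
  increments=[
    {"hand":0.8,"x":0,"y":0,"z":0.02,"spin":0},
    {"hand":0.4,"x":0,"y":0,"z":0,"spin":0},
    {"hand":0.3,"x":0,"y":0,"z":0,"spin":0},
    {"hand":0.2,"x":0,"y":0,"z":0,"spin":0},
    {"hand":0.1,"x":0,"y":0,"z":0,"spin":0},
  ],
)

```text
t: 29.83
tcp_pos: [0.5474, 0.0409, 0.0596]
tool_rot: [0.0, 0.491, 0.871, 0.0]
force: [0.5, -0.2, -0.5]
opening: 0.0762
gripper_force: 0.0
```

>>> step_arm(
  increments=[
    {"hand":0.1,"x":0,"y":0,"z":-0.5,"spin":0},
    {"hand":0.1,"x":0,"y":0,"z":-1.2,"spin":0},
    {"hand":0,"x":0,"y":0,"z":-2,"spin":0},
    {"hand":0,"x":0,"y":0,"z":-2.8,"spin":0},
    {"hand":0,"x":0,"y":0,"z":-3.6,"spin":0},
  ],
)

```text
t: 30.25
tcp_pos: [0.547, 0.041, 0.1685]
tool_rot: [-0.0, 0.491, 0.871, -0.0]
force: [-0.1, -0.5, 0.5]
opening: 0.0856
gripper_force: 0.0
```

>>> step_arm(
  increments=[
    {"hand":0,"x":-1,"y":-0.4,"z":0,"spin":0},
    {"hand":0,"x":-2,"y":-0.7,"z":0,"spin":0},
    {"hand":0,"x":-3,"y":-1.1,"z":0,"spin":0},
    {"hand":0,"x":-4,"y":-1.4,"z":0,"spin":0},
    {"hand":0,"x":-5,"y":-1.8,"z":0,"spin":0},
  ],
)

```text
t: 30.67
tcp_pos: [0.5789, -0.1167, 0.1674]
tool_rot: [0.0, 0.491, 0.871, 0.0]
force: [0.6, -0.6, 0.2]
opening: 0.085
gripper_force: 0.0
```

>>> step_arm(
  increments=[
    {"hand":0,"x":-0.9,"y":-0.4,"z":0,"spin":0},
    {"hand":0,"x":-1.7,"y":-0.7,"z":0,"spin":0},
    {"hand":0,"x":-2.2,"y":-0.9,"z":0,"spin":0},
    {"hand":0,"x":-2.4,"y":-1,"z":0,"spin":0},
    {"hand":0,"x":-2.4,"y":-1,"z":0,"spin":0},
  ],
)

```text
t: 31.08
tcp_pos: [0.59, -0.1935, 0.1669]
tool_rot: [-0.0, 0.492, 0.871, 0.0]
force: [-0.4, 1.5, -0.0]
opening: 0.0853
gripper_force: 0.0
```

```bash
python3 d.py; python3 oak.py end
```

```text
t 31.08 tcp [ 0.59   -0.1935  0.1669] phi 2.1126 tilt 0.04 open 0.0853 F [-0.4  1.5 -0. ] grip 0.0
oak 0.09 291 [-0.0031  0.0885] [-0.0033  0.0882] size [0.039 0.041] z 0.1057 0.0018
oak 0.03 295 [0.0001 0.0268] [0.0002 0.0262] size [0.04  0.041] z 0.1052 0.0017
oak -0.03 291 [-0.0004 -0.03  ] [-0.0002 -0.0308] size [0.04 0.04] z 0.1054 0.0016
oak -0.09 301 [ 0.0001 -0.0897] [-0.0003 -0.0898] size [0.041 0.04 ] z 0.1061 0.0019
```

View pics/end.png

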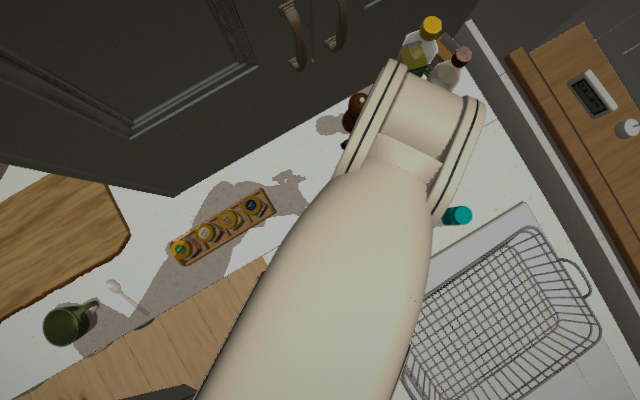

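All four jars stand in the oak rack in order: green (182,249), white (206,233), pale orange (230,220) and dark blue (253,205). The gripper is clear, so I hand in.

```bash
python3 -c "
from bench import robot
print(robot.job_done())"
```

```text
the job is handed in; nothing more can be done
None
```

I moved all four jars into the oak rack in their original left-to-right order (green, white, pale orange, dark blue), each measured within about 4 mm of its compartment centre, and handed the job in at about 31 s; the judge returned no verdict.

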